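# Put the tapas set away

## Task

Put the tapas set away. First get the red and the blue pail out of the way: hang them by their handle grips on the two hooks of the stand, one pail on each hook. Then pile all the small light-wood boards squarely on the dark walnut block, edges flush with the block's. Don't tip the pails over, and leave the honey jar, mug and lemon where they are.

Things in the scene. Friction and masses are not known exactly. Their poses are not given: they have to be found in the camera images.
- board_a: a small light-wood tapas board, a flat slab 80 x 64 x 12 mm, about 120 g; all boards are alike. Lies flat on the worktop, or askew on top of another board. Origin: centre of its underside; x along the 80 mm length, y along the 64 mm width, z up. A half turn makes no difference. May be absent
- board_b: a small light-wood tapas board, a flat slab 80 x 64 x 12 mm, about 120 g; all boards are alike. Lies flat on the worktop, or askew on top of another board. Origin: centre of its underside; x along the 80 mm length, y along the 64 mm width, z up. A half turn makes no difference. May be absent
- board_c: a small light-wood tapas board, a flat slab 80 x 64 x 12 mm, about 120 g; all boards are alike. Lies flat on the worktop, or askew on top of another board. Origin: centre of its underside; x along the 80 mm length, y along the 64 mm width, z up. A half turn makes no difference. May be absent
- board_d: a small light-wood tapas board, a flat slab 80 x 64 x 12 mm, about 120 g; all boards are alike. Lies flat on the worktop, or askew on top of another board. Origin: centre of its underside; x along the 80 mm length, y along the 64 mm width, z up. A half turn makes no difference. May be absent
- pail_red: little red serving pail, 250 g, standing at the start: 58 mm tall, 48 mm across at the foot, 62 at the rim. A stiff upright bail carries a wooden grip: bar along y, 44 mm long, 16 thick (x), 102 to 124 mm above the foot. Under it is an open window 60 mm wide (y), from z = 58 to 102, for a hook along x. Origin: centre of the foot; z up. A half turn makes no difference
- pail_red_grip (a point): middle of the underside of the red pail's wooden grip, 102 mm above its foot. Wall cupboards hang close behind (front at about x = 0.60, underside at z = 0.45): a hand leaning back towards the robot clears them
- pail_blue: little blue serving pail, 250 g, standing at the start: 58 mm tall, 48 mm across at the foot, 62 at the rim. A stiff upright bail carries a wooden grip: bar along y, 44 mm long, 16 thick (x), 102 to 124 mm above the foot. Under it is an open window 60 mm wide (y), from z = 58 to 102, for a hook along x. Origin: centre of the foot; z up. A half turn makes no difference
- pail_blue_grip (a point): middle of the underside of the blue pail's wooden grip, 102 mm above its foot. Wall cupboards hang close behind (front at about x = 0.60, underside at z = 0.45): a hand leaning back towards the robot clears them
- base_block: a dark walnut block fixed to the worktop on rubber feet, 80 x 64 mm like the boards, 10 mm tall: the pile of boards goes on it. Origin: centre of its underside; x along the 80 mm, y along the 64 mm
- base_top (a point): centre of the block's top face, 10 mm above the worktop
- hook_stand: fixed wooden hook stand at the left: foot 12 mm thick reaching 98 mm out in front, upright panel 170 mm wide (y), 14 thick, top at 187 mm, with two steel hooks sticking out of its face along the stand's own -x. Origin: on the worktop below the panel's face, midway between the hooks; x points from the hooks into the panel, y along the panel
- hook_1 (a point): the resting place on a hook (stand's y = +50 mm): top of the horizontal rod, 170 mm above the worktop, 40 mm in front of the panel's face; axes as the stand's. Each rod is 8 mm thick and straight to 66 mm from the face, then its tip turns up, ending 76 mm from the face and 8 mm above the rod's top
- hook_2 (a point): the resting place on a hook (stand's y = -50 mm): top of the horizontal rod, 170 mm above the worktop, 40 mm in front of the panel's face; axes as the stand's. Each rod is 8 mm thick and straight to 66 mm from the face, then its tip turns up, ending 76 mm from the face and 8 mm above the rod's top
- honey_jar: bystander: glass jar of spread with a red lid, 65 mm across, 100 mm tall, behind the work; origin at the centre of its underside
- mug: bystander: white mug with a handle, 97 mm tall, behind the work; origin at its underside
- lemon: bystander: a lemon, 78 mm long, behind the work on the right; origin at its underside

How it is judged:
By the outcome, as a careful person would: the job done as asked, in the order asked, and still so for the second after the job is handed in, with the robot touching nothing.
Of board_b, board_c, board_d only 2 to 3 are there at a start; the rules pass over those that are not, and their reading is None.
At some moment in a run one of board_a, board_b, board_c, board_d may be knocked a few centimetres aside while the robot is not near it.
It also fails if it takes over 210 s, if anything falls off the work surface, if the arm or the gripper's body presses on something with over 40 N, if the wrist force passes 120 N, or if a joint passes its speed limit or range.

## Robot

A 7-joint arm with a two-finger parallel gripper is mounted at the origin on a cart in front of the work surface, level with it; the furniture and walls round the work are solid. World frame = base frame: x ahead of the robot, y to its left, z up, the work surface at z = 0. Lengths are in mm, angles in degrees, forces in N, time in s.
With the tool pointing down it reaches from about 400 to 850 mm from the base axis. Payload 4.5 kg.
Tool frame: the origin (TCP) lies at the very end of the fingers, on their centre line; the grasp point (between the pads) lies 19 mm behind it; z points along the fingers, y is the line along which they close (so a half turn about z gives the same grasp; the last joint's range is limited). The gripper opens to 88 mm and grips with 3 to 60 N. Pads are 18 mm wide; open, the fingers measure 123 mm over their backs; the gripper's body (75 mm by 187 mm) begins 45 mm behind the grasp point.
Start: joints at [71.551, 39.483, -11.15, 89.685, 9.013, 51.709, -12.324], TCP at [217.742, -585.868, 238.743] pointing down, gripper open.
Joint ranges: [-172.22, 172.22], [-26.19, 119.32], [-84.43, 86.54], [7.71, 146.69], [-57.33, 237.33], [2.42, 119.75], [-152.13, 152.13]. Speed limits (degrees/s): [147.25, 147.25, 180, 180, 180, 180, 180].

## Interface

Orientations are given as a 3x3 rotation matrix whose columns are the frame's x, y, z axes.
In Python, from bench import r gives the robot as it stands.
- The arm moves only by the tool send_rows, never from a script. Its argument "targets" is a list of rows, each a list of 3 entries, a list of its own where there are three numbers: the closure in counts, from 0 (fully open) to 255 (shut), then the shift along the world's x, y, z in m, then the turn, a rotation vector about the world's x, y, z in degrees. A call has 1 to 10 rows; each row shifts and turns the commanded pose from where the row before left it; what a row does not reach is not made up. A row lasts 1/12 s, in which the tool goes at most 41.7 mm and 7.16 degrees, less where a joint would pass 70% of its speed; a pose out of reach is approached as far as the arm can. A call with a gripper value outside its range is refused whole. The fingers move at their own pace and stop on an object; the grip force is fixed at half the most. Time passes only in rows, so rows that do not move let the fingers close. It gives the time, the measured TCP pose, the force, the opening and the grip force at its end, in the units of the state.
- r.state(): the state, without advancing time (a new reading comes with each control period).
- r.read_camera(name): name is "side" or "top"; returns the picture (384x512x3 uint8, red, green, blue); there is no depth.
- r.camera_model(name): a dict with "fx", "fy", "cx", "cy" (pixels), "R" (3x3) and "t" (3): a world point X has camera coordinates R X + t. Camera axes: x right, y down, z forward; pixel columns grow to the right and rows downward; lengths in mm; the calibration is good to about 2 mm. A picture is of the moment at which its call begins. camera_model takes no time and is no camera call.
- r.close_job(): hands the job in; it is judged then, once.
Trained networks look in the newest picture that a camera, given by its name, has taken for a name from the list of things; names that differ only in an ending like _2 or _b are one class to them, and where a whole thing is asked for, a point or a joint stands for the part that bears it (a point fixed in the world has none). Each returns a list of dicts, best first, with "score" (0 to 1); they miss things now and then, are a little off and sometimes report something else, mostly with a low value. They report only what shows in the picture. A call takes as long as a camera call.
- r.outline_of(camera, name): "mask" (384x512 bool, what is visible of it) and "pixel" ([column, row] in pixels, amid what is visible of it).
The state is a dict: "t": time; "qpos": joint angles; "joint_velocities": joint speeds; "effort": joint torques, N m; "ee_pos": TCP position; "eef_rot": TCP orientation; "wrist_force": force on the tool from outside, world axes, zero at the start; "moment": the same for the moment, N m; "opening": opening from 0.0 (shut) to 1.0 (fully open); "grasp_force": force on a finger pad.
Only numpy, scipy, OpenCV 4.12 (cv2) and the standard library are available. Lean on these libraries where they do the work, as an engineer would, in place of code of your own. Each camera call takes 0.05 s, during which the arm holds its last target. There are 200 camera calls.

## Working session

There is one attempt and no reset: what is moved stays moved. The work goes in short steps, Python scripts to look and compute and a tool call to move; the robot and the scene stay as the last step left them, time stands still between calls to the robot, and variables do not carry over. Pictures are saved under pics/ and viewed, at most 14 in all, crops included, and the job is handed in when it is done.

Besides the shell and the picture viewer there is one more tool, called in YAML: its name, and indented under it one key for each argument. send_rows: Moves the arm, as the interface text tells. Its arguments: {"type":"object","properties":{"targets":{"type":"array"}},"required":["targets"]}

```bash
mkdir -p pics; ls; cat > h.py <<'E'
import numpy as np, cv2
from bench import r
def ray(cam,px,z):
    m=r.camera_model(cam);R=np.array(m["R"]);t=np.array(m["t"])
    d=R.T@np.array([(px[0]-m["cx"])/m["fx"],(px[1]-m["cy"])/m["fy"],1]);c=-R.T@t
    return c+d*(z-c[2])/d[2]
def proj(cam,X):
    m=r.camera_model(cam);p=np.array(m["R"])@np.array(X,float)+np.array(m["t"])
    return np.array([m["fx"]*p[0]/p[2]+m["cx"],m["fy"]*p[1]/p[2]+m["cy"]])
def save(cam,fn,crop=None,s=1.5):
    im=r.read_camera(cam)[:,:,::-1]
    if crop: im=im[crop[1]:crop[3],crop[0]:crop[2]]
    cv2.imwrite("pics/"+fn,cv2.resize(im,None,fx=s,fy=s,interpolation=cv2.INTER_CUBIC))
E
python3 - <<'E'
from h import *
for c in("top","side"):
    save(c,c+"1.png")
    m=r.camera_model(c);print(c,m["fx"],-np.array(m["R"]).T@m["t"],np.round(m["R"],2).tolist())
    for n in("board_a","pail_red","pail_blue","base_block","hook_stand","honey_jar","mug","lemon","pail_red_grip"):
        for d in r.outline_of(c,n)[:5]:
            if d["score"]>.3: 
                print(n,round(d["score"],2),np.round(d["pixel"]),d["mask"].sum(),np.round(ray(c,d["pixel"],0)),np.round(cv2.minAreaRect(np.argwhere(d["mask"])[:,::-1].astype(np.float32))[0:3][1]))
s=r.state();print(s["t"],s["ee_pos"],s["eef_rot"],s["opening"])
E
```

```text
pics
top 471.9794997321373 [ 435.16722325  -30.65701034 1343.8398662 ] [[0.01, -1.0, 0.05], [-0.99, -0.02, -0.12], [0.12, -0.05, -0.99]]
board_a 0.56 [216. 228.] 629 [497.  -6.   0.] [29. 22.]
board_a 0.56 [319. 220.] 627 [ 523. -300.    0.] [28. 23.]
board_a 0.5 [326. 194.] 448 [ 601. -321.    0.] [22. 25.]
pail_red 0.73 [327. 194.] 397 [ 601. -323.    0.] [21. 23.]
pail_red 0.68 [269. 194.] 433 [ 597. -155.    0.] [22. 22.]
pail_blue 0.58 [265. 192.] 420 [ 601. -143.    0.] [21. 22.]
pail_blue 0.31 [368. 230.] 636 [ 497. -441.    0.] [27. 23.]
base_block 0.95 [368. 227.] 671 [ 507. -440.    0.] [28. 24.]
hook_stand 0.78 [137. 214.] 3836 [532. 217.   0.] [74. 57.]
honey_jar 0.72 [205. 165.] 424 [677.  32.   0.] [21. 22.]
mug 0.63 [219. 227.] 630 [499. -13.   0.] [28. 22.]
mug 0.41 [337. 165.] 345 [ 687. -352.    0.] [17. 24.]
lemon 0.89 [334. 165.] 313 [ 685. -345.    0.] [19. 20.]
pail_red_grip 0.73 [330. 190.] 420 [ 611. -331.    0.] [21. 23.]
side 467.23866980620164 [  258.4476316  -1136.6563083    749.52861444] [[0.96, -0.29, 0.02], [-0.13, -0.48, -0.87], [0.26, 0.83, -0.5]]
boa
[... 336 characters left out ...]
 0.] [24. 40.]
hook_stand 0.9 [205. 163.] 3569 [538. 376.   0.] [69. 63.]
honey_jar 0.94 [279. 193.] 678 [727.  98.   0.] [37. 22.]
mug 0.67 [297. 175.] 713 [827. 201.   0.] [37. 27.]
mug 0.36 [265. 322.] 889 [ 507. -432.    0.] [25. 40.]
lemon 0.75 [242. 287.] 242 [ 490. -311.    0.] [41. 17.]
lemon 0.72 [323. 274.] 463 [ 698. -317.    0.] [24. 22.]
pail_red_grip 0.71 [289. 263.] 851 [ 630. -253.    0.] [47. 25.]
pail_red_grip 0.42 [260. 222.] 753 [615. -53.   0.] [45. 24.]
1.0 [ 217.76123838 -585.87642231  238.75249457] [[ 9.37360314e-01  3.48361360e-01  7.24759844e-05]
 [ 3.48361365e-01 -9.37360310e-01 -9.01032575e-05]
 [ 3.65476180e-05  1.09707051e-04 -9.99999993e-01]] 1.0023640221089192
```

```bash
python3 - <<'E'
from h import *
save("top","t2.png",(80,130,420,270),2.35)
save("side","s2.png",(130,100,380,370),2.2)
E
```

```text
(no output)
```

View pics/t2.png

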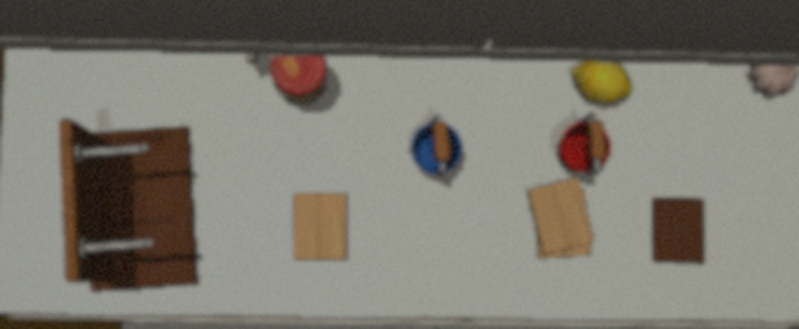

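View pics/s2.png

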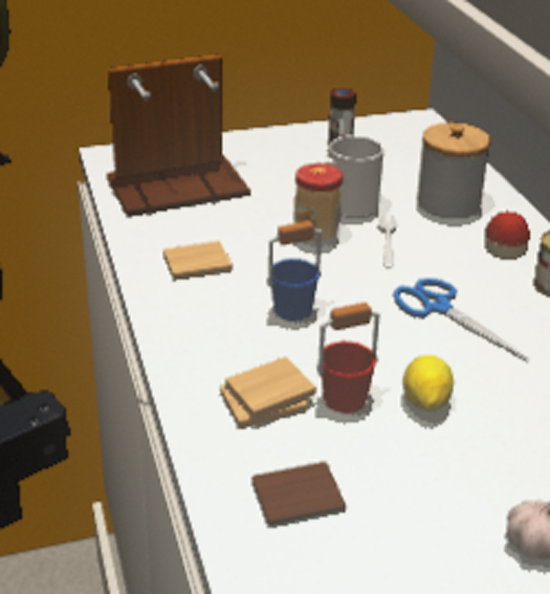

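Top and side views agree: stand on the left with the hooks pointing along −y, blue and red pails with grips roughly along x. There is one lone board, two askew boards stacked by the red pail, and the block at right. Next I measure.

```bash
cat >> h.py <<'E'
def avg(cam,n=4): return np.mean([r.read_camera(cam).astype(float) for _ in range(n)],0).astype(np.uint8)
def hsv(im): return cv2.cvtColor(im,cv2.COLOR_RGB2HSV)
def blobs(m,roi=None,mn=20):
    m=m.astype(np.uint8).copy()
    if roi: k=np.zeros_like(m);k[roi[1]:roi[3],roi[0]:roi[2]]=1;m*=k
    n,l,st,c=cv2.connectedComponentsWithStats(m)
    return [np.argwhere(l==i)[:,::-1] for i in range(1,n) if st[i,4]>=mn]
def rect(cam,p,z):
    "backproject pixels to plane z, rectangle: centre, length/width, yaw of long side"
    w=np.array([ray(cam,q,z)[:2] for q in p],np.float32)
    hull=cv2.convexHull(w)[:,0]
    (c,s,a)=cv2.minAreaRect(hull)
    if s[0]<s[1]: s=(s[1],s[0]);a+=90
    return np.round(c,1),np.round(s,1),round((a+90)%180-90,1),np.round(w.mean(0),1)
E
python3 - <<'E'
from h import *
t=avg("top");s=avg("side")
np.save("t.npy",t);np.save("s.npy",s)
H=hsv(t)
def pt(u,v): return int(u/2.35+80),int(v/2.35+130)
for n,u,v in(("board",320,227),("stack",560,215),("block",678,230),("gripB",440,140),("gripR",597,140),("blue",425,150),("red",575,150),("rod",110,150),("rod2",110,245),("foot",165,215),("shadowfoot",105,200),("panel",70,200)):
    c,q=pt(u,v);print(n,(c,q),H[q,c],t[q,c])
Hs=hsv(s)
for n,u,v in(("gripB",296,231),("gripR",350,316),("board",198,258),("block",300,492),("top",272,385)):
    c,q=int(u/2.2+130),int(v/2.2+100);print(n,(c,q),Hs[q,c],s[q,c])
E
```

```text
board (216, 226) [ 17 119 142] [142 113  76]
stack (318, 221) [ 17 119 139] [139 110  74]
block (368, 227) [ 11 146  70] [70 45 30]
gripB (267, 189) [ 13 163 119] [119  76  43]
gripR (334, 189) [ 14 159 117] [117  77  44]
blue (260, 193) [108 172 111] [ 36  67 111]
red (324, 193) [  2 205 113] [113  27  22]
rod (126, 193) [ 26  16 109] [109 108 102]
rod2 (126, 234) [ 20  13 118] [118 116 112]
foot (150, 221) [ 11 152  74] [74 46 30]
shadowfoot (124, 215) [ 12 142  36] [36 24 16]
panel (109, 215) [ 14 157 107] [107  71  41]
gripB (264, 205) [ 12 113  99] [99 73 55]
gripR (289, 243) [ 13 109 101] [101  76  58]
board (220, 217) [ 17 121 220] [220 175 116]
block (266, 323) [ 10 108 116] [116  84  67]
top (253, 275) [ 18 121 222] [222 179 117]
```

```bash
python3 - <<'E'
from h import *
t=np.load("t.npy");s=np.load("s.npy");H=hsv(t).astype(int);S=hsv(s).astype(int)
wood=(abs(H[...,0]-17)<4)&(H[...,1]>80)&(H[...,2]>95)
for roi,z in(((195,205,240,250),12),((295,195,345,250),24)):
    for p in blobs(wood,roi,100): print("board",rect("top",p,z),len(p))
dark=(H[...,1]>95)&(H[...,2]<105)&(H[...,0]<22)
for p in blobs(dark,(345,205,395,250),100): print("block",rect("top",p,10))
grip=(abs(H[...,0]-13)<4)&(H[...,1]>120)&(H[...,2]>85)
for n,roi in(("B",(250,175,285,210)),("R",(328,175,345,202))):
    for p in blobs(grip,roi,15): print("grip"+n,rect("top",p,122),len(p))
gs=(abs(S[...,0]-12)<6)&(S[...,1]>90)&(S[...,2]>60)
for n,roi in(("B",(250,196,280,212)),("R",(275,232,302,252))):
    for p in blobs(gs,roi,15): print("sgrip"+n,rect("side",p,113),len(p),p.mean(0))
col=lambda I,n:(((abs(I[...,0]-110)<10) if n=="B" else ((I[...,0]<7)|(I[...,0]>174)))&(I[...,1]>130))
for n,roi in(("B",(250,175,285,210)),("R",(315,175,345,210))):
    for p in blobs(col(H,n),roi,50): print("pail",n,rect("top",p,58))
rod=(H[...,1]<45)&(H[...,2]>75)
for roi in((112,186,148,202),(112,226,150,244)):
    for p in blobs(rod,roi,10): print("rod",p.min(0),p.max(0),rect("top",p,170),len(p))
pan=(H[...,1]>110)&(H[...,2]>88)&(H[...,0]<20)
for p in blobs(pan,(95,170,120,260),50): print("panel",p.min(0),p.max(0),rect("top",p,187))
cv2.imwrite("pics/tb.png",cv2.resize(t[165:265,95:350,::-1],None,fx=3.1,fy=3.1,interpolation=cv2.INTER_CUBIC))
E
```

```text
board (array([502. ,  -4.7]), array([73.2, 56.3]), 1.1, array([502. ,  -4.8], dtype=float32)) 567
board (array([ 514.7, -292.6]), array([89.2, 64.7]), 10.3, array([ 514.3, -292.9], dtype=float32)) 673
block (array([ 504.3, -440.1]), array([72.5, 55.1]), -1.0, array([ 503.9, -439.5], dtype=float32))
gripB (array([ 592.6, -139.4]), array([37. , 13.1]), 1.0, array([ 592.8, -139.3], dtype=float32)) 73
gripR (array([ 597.3, -315.7]), array([40.4, 14.5]), 4.7, array([ 597.2, -315.3], dtype=float32)) 79
sgripB (array([ 600. , -129.1]), array([74.2, 39.7]), 71.4, array([ 599.9, -134.3], dtype=float32)) 147 [265.05442177 203.8707483 ]
sgripB (array([ 637.4, -120.6]), array([39.4, 12.8]), 57.2, array([ 637.1, -119.8], dtype=float32)) 24 [276.58333333 199.29166667]
sgripR (array([ 600.2, -316. ]), array([48.7, 32.5]), 6.5, array([ 600.1, -316.1], dtype=float32)) 145 [289.08965517 242.86206897]
pail B (array([ 589.4, -125.3]), array([48.3, 20. ]), 11.8, array([ 589.2, -126.6], dtype=float32))
pail R (array([ 597. , -302.2]), array([56. , 35.3]), 7.7, array([ 596. , -304.4], dtype=float32))
rod [112 191] [142 196] (array([570.9, 213.6]), array([73.4, 10.3]), -86.9, array([571.1, 214.1], dtype=float32)) 103
rod [114 232] [144 237] (array([471.6, 204.5]), array([73.1,  9.4]), -84.2, array([471.4, 205.7], dtype=float32)) 113
panel [106 182] [111 248] (array([516.6, 250.9]), array([160.7,   8.8]), 5.1, array([517.1, 251.1], dtype=float32))
```

View pics/tb.png

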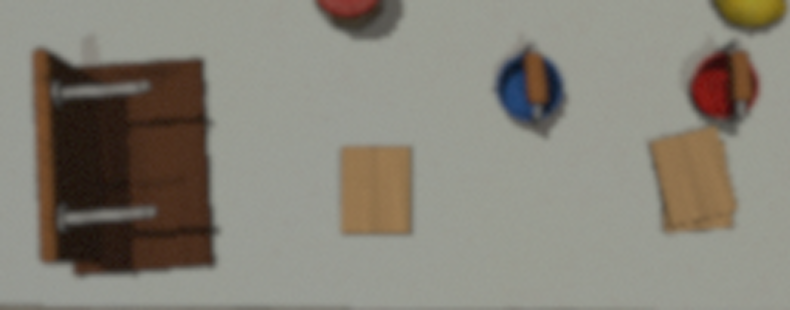

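send_rows:
  targets:
    - [0,[0.019,0.022,-0.001],[0,0,-2]]
    - [0,[0.019,0.022,-0.001],[0,0,-2]]
    - [0,[0.019,0.022,-0.001],[0,0,-2]]
    - [0,[0.019,0.022,-0.001],[0,0,-2]]
    - [0,[0.019,0.022,-0.001],[0,0,-2]]
    - [0,[0.019,0.022,-0.001],[0,0,-2]]
    - [0,[0.019,0.022,-0.001],[0,0,-2]]
    - [0,[0.019,0.022,-0.001],[0,0,-2]]
    - [0,[0.019,0.022,-0.001],[0,0,-2]]
    - [0,[0.019,0.022,-0.001],[0,0,-2]]

```text
t: 2.33
ee_pos: [408.7, -364.8, 228.9]
eef_rot: [[1.0, 0.005, 0.0], [0.005, -1.0, -0.0], [0.0, 0.0, -1.0]]
wrist_force: [0.5, 0.5, -0.2]
opening: 0.997
grasp_force: 0.0
```

send_rows:
  targets:
    - [0,[0.018,0.022,-0.001],[0,-2.5,0]]
    - [0,[0.018,0.022,-0.001],[0,-2.5,0]]
    - [0,[0.018,0.022,-0.001],[0,-2.5,0]]
    - [0,[0.018,0.022,-0.001],[0,-2.5,0]]
    - [0,[0.018,0.022,-0.001],[0,-2.5,0]]
    - [0,[0.018,0.022,-0.001],[0,-2.5,0]]
    - [0,[0.018,0.022,-0.001],[0,-2.5,0]]
    - [0,[0.018,0.022,-0.001],[0,-2.5,0]]
    - [0,[0.018,0.022,-0.001],[0,-2.5,0]]
    - [0,[0.018,0.022,-0.001],[0,-2.5,0]]

```text
t: 3.17
ee_pos: [588.6, -144.9, 219.1]
eef_rot: [[0.905, 0.006, 0.425], [0.006, -1.0, -0.0], [0.425, 0.003, -0.905]]
wrist_force: [0.5, -0.2, -0.8]
opening: 1.002
grasp_force: 0.0
```

send_rows:
  targets:
    - [0,[0.001,0.001,-0.016],[0,0,0]]
    - [0,[0.001,0.001,-0.016],[0,0,0]]
    - [0,[0.001,0.001,-0.016],[0,0,0]]
    - [0,[0.001,0.001,-0.016],[0,0,0]]
    - [0,[0.001,0.001,-0.016],[0,0,0]]
    - [0,[0.001,0.001,-0.016],[0,0,0]]
    - [0,[0,0,-0.016],[0,0,0]]
    - [0,[0,0,0],[0,0,0]]
    - [130,[0,0,0],[0,0,0]]
    - [130,[0,0,0],[0,0,0]]

```text
t: 4.0
ee_pos: [606.8, -147.9, 153.0]
eef_rot: [[0.924, 0.009, 0.383], [0.003, -1.0, 0.015], [0.383, -0.013, -0.924]]
wrist_force: [-0.1, 0.7, 0.1]
opening: 0.874
grasp_force: 0.0
```

```bash
python3 - <<'E'
from h import *
print(r.state()["ee_pos"],r.state()["opening"])
save("side","s3.png",(190,130,350,270),4)
E
```

```text
[ 606.7983964  -147.89639617  153.04954534] 0.8737894338244732
```

View pics/s3.png

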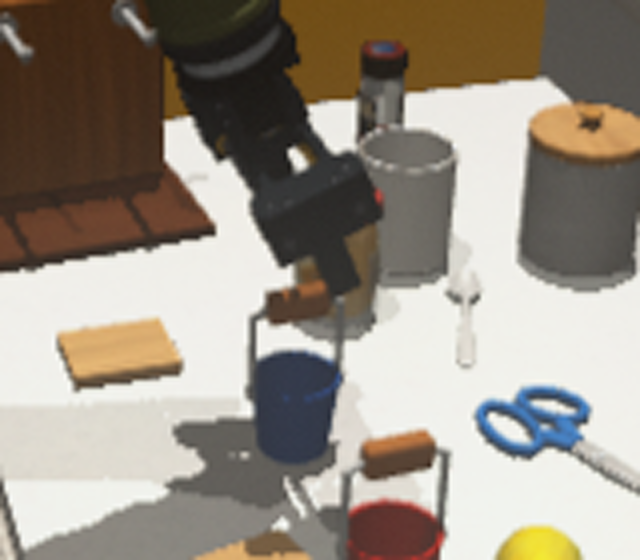

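The gripper stopped above and beyond the blue grip at (607, −148, 153) without contact, so it is probably a joint limit.

```bash
python3 - <<'E'
from h import *
print(np.round(r.state()["qpos"],1), np.round(r.state()["joint_velocities"],1))
E
```

```text
[ 15.6  41.   -5.3 115.9 -57.3   2.5 -20.4] [ 0.1 -0.4 -0.1  0.  -0.2  0.   0.7]
```

send_rows:
  targets:
    - [0,[-0.003,0.002,0.008],[-0.2,2,0]]
    - [0,[-0.003,0.002,0.008],[-0.2,2,0]]
    - [0,[-0.003,0.002,0.006],[-0.2,2,0]]
    - [0,[-0.003,0.002,0.006],[-0.2,2,0]]
    - [0,[-0.001,0.001,0],[-0.1,2,0]]
    - [0,[0,0,0],[0,0,0]]
    - [0,[0,0,0],[0,0,0]]

```text
t: 4.63
ee_pos: [594.2, -138.3, 181.2]
eef_rot: [[0.976, 0.012, 0.218], [0.012, -1.0, 0.0], [0.218, 0.002, -0.976]]
wrist_force: [-0.1, -0.1, 0.5]
opening: 1.001
grasp_force: 0.0
```

```bash
python3 - <<'E'
from h import *
print(np.round(r.state()["qpos"],1))
E
```

```text
[ -5.4  41.4  26.1 109.1 -46.9  27.5 -35.1]
```

send_rows:
  targets:
    - [0,[0,0,-0.012],[0,0,0]]
    - [0,[0,0,-0.012],[0,0,0]]
    - [0,[0,0,-0.012],[0,0,0]]
    - [0,[0,0,-0.012],[0,0,0]]
    - [0,[0,0,-0.012],[0,0,0]]
    - [0,[0,0,-0.013],[0,0,0]]
    - [0,[0,0,0],[0,0,0]]

```text
t: 5.22
ee_pos: [591.6, -138.9, 105.8]
eef_rot: [[0.977, 0.009, 0.213], [0.009, -1.0, 0.002], [0.213, -0.0, -0.977]]
wrist_force: [0.7, -0.2, 0.3]
opening: 0.998
grasp_force: 0.0
```

```bash
python3 - <<'E'
from h import *
print(np.round(r.state()["qpos"],1))
save("side","s4.png",(210,150,340,260),4)
E
```

```text
[  1.4  46.8  14.8 111.6 -52.7  16.5 -28.9]
```

View pics/s4.png

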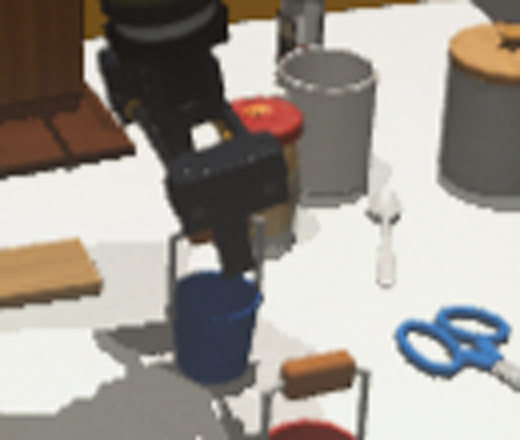

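The fingers straddle the blue grip, with the near finger in front of it. Close.

send_rows:
  targets:
    - [255,[0,0,0],[0,0,0]]
    - [255,[0,0,0],[0,0,0]]
    - [255,[0,0,0],[0,0,0]]
    - [255,[0,0,0],[0,0,0]]
    - [255,[0,0,0],[0,0,0]]
    - [255,[0,0,0],[0,0,0]]
    - [255,[0,0,0],[0,0,0]]
    - [255,[0,0,0],[0,0,0]]

```text
t: 5.93
ee_pos: [593.8, -138.7, 107.9]
eef_rot: [[0.976, 0.012, 0.217], [0.012, -1.0, 0.0], [0.217, 0.002, -0.976]]
wrist_force: [0.2, 0.1, -0.2]
opening: 0.42
grasp_force: 0.0
```

send_rows:
  targets:
    - [255,[0,0,0.01],[0,0,0]]
    - [255,[0,0,0.015],[0,0,0]]
    - [255,[0,0,0.015],[0,0,0]]
    - [255,[0,0,0.02],[0,0,0]]
    - [255,[0,0,0.02],[0,0,0]]
    - [255,[0,0,0.015],[0,0,0]]
    - [255,[0,0,0.005],[0,0,0]]
    - [255,[0,0,0],[0,0,0]]

```text
t: 6.6
ee_pos: [594.5, -138.9, 209.0]
eef_rot: [[0.976, 0.012, 0.219], [0.012, -1.0, -0.001], [0.219, 0.003, -0.976]]
wrist_force: [0.5, 0.5, -0.6]
opening: 0.006
grasp_force: 0.0
```

```bash
python3 - <<'E'
from h import *
print(np.round(r.state()["qpos"],1))
save("side","s5.png",(210,110,340,260),4)
E
```

```text
[ -7.1  39.4  29.1 107.8 -43.9  31.2 -38. ]
```

View pics/s5.png

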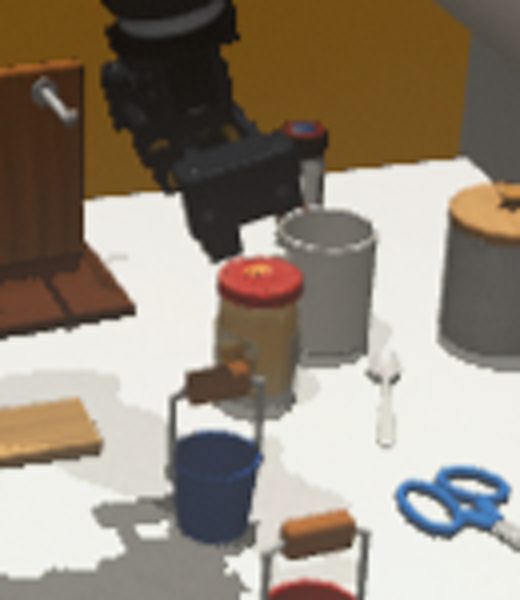

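I lifted before the fingers had finished closing, and the blue pail still stands where it was. I'll repeat with a longer closing time.

send_rows:
  targets:
    - [60,[0,0,0],[0,0,0]]
    - [60,[0,0,0],[0,0,0]]
    - [60,[0,0,0],[0,0,0]]
    - [60,[0,0,0],[0,0,0]]
    - [60,[0,0,0],[0,0,0]]
    - [60,[0,0,0],[0,0,0]]
    - [60,[0,0,0],[0,0,0]]
    - [60,[0,0,0],[0,0,0]]
    - [60,[0,0,-0.01],[0,0,0]]
    - [60,[0,0,-0.01],[0,0,0]]

```text
t: 7.48
ee_pos: [594.1, -138.8, 187.6]
eef_rot: [[0.976, 0.012, 0.218], [0.012, -1.0, -0.0], [0.218, 0.003, -0.976]]
wrist_force: [0.8, 0.0, 0.5]
opening: 0.734
grasp_force: 0.0
```

send_rows:
  targets:
    - [60,[0,0,-0.015],[0,0,0]]
    - [60,[0,0,-0.015],[0,0,0]]
    - [60,[0,0,-0.015],[0,0,0]]
    - [60,[0,0,-0.015],[0,0,0]]
    - [60,[0,0,-0.01],[0,0,0]]
    - [60,[0,0,-0.01],[0,0,0]]
    - [60,[0,0,-0.002],[0,0,0]]
    - [60,[0,0,0],[0,0,0]]
    - [255,[0,0,0],[0,0,0]]
    - [255,[0,0,0],[0,0,0]]

```text
t: 8.32
ee_pos: [594.0, -139.0, 106.2]
eef_rot: [[0.976, 0.011, 0.217], [0.012, -1.0, -0.0], [0.217, 0.003, -0.976]]
wrist_force: [0.7, 0.5, 0.0]
opening: 0.64
grasp_force: 0.0
```

send_rows:
  targets:
    - [255,[0,0,0],[0,0,0]]
    - [255,[0,0,0],[0,0,0]]
    - [255,[0,0,0],[0,0,0]]
    - [255,[0,0,0],[0,0,0]]
    - [255,[0,0,0],[0,0,0]]
    - [255,[0,0,0],[0,0,0]]
    - [255,[0,0,0],[0,0,0]]
    - [255,[0,0,0],[0,0,0]]
    - [255,[0,0,0],[0,0,0]]
    - [255,[0,0,0],[0,0,0]]

```text
t: 9.15
ee_pos: [593.7, -138.9, 105.9]
eef_rot: [[0.976, 0.011, 0.217], [0.012, -1.0, 0.0], [0.217, 0.002, -0.976]]
wrist_force: [-1.5, -0.1, 2.3]
opening: 0.178
grasp_force: 29.8
```

send_rows:
  targets:
    - [255,[0,0,0.006],[0,0,0]]
    - [255,[0,0,0.012],[0,0,0]]
    - [255,[0,0,0.015],[0,0,0]]
    - [255,[0,0,0.015],[0,0,0]]
    - [255,[0,0,0.015],[0,0,0]]
    - [255,[0,0,0.015],[0,0,0]]
    - [255,[0,0,0.015],[0,0,0]]
    - [255,[0,0,0.015],[0,0,0]]
    - [255,[0,0,0.012],[0,0,0]]
    - [255,[0,0,0.006],[0,0,0]]

```text
t: 9.98
ee_pos: [594.1, -138.9, 233.4]
eef_rot: [[0.976, 0.012, 0.218], [0.012, -1.0, -0.0], [0.218, 0.003, -0.976]]
wrist_force: [0.4, 0.5, -2.1]
opening: 0.179
grasp_force: 29.8
```

send_rows:
  targets:
    - [255,[-0.001,0.01,0],[0,0,0.4]]
    - [255,[-0.001,0.02,0],[0,0,0.4]]
    - [255,[-0.002,0.025,0],[0,0,0.4]]
    - [255,[-0.002,0.025,0],[0,0,0.4]]
    - [255,[-0.002,0.025,0],[0,0,0.4]]
    - [255,[-0.002,0.025,0],[0,0,0.4]]
    - [255,[-0.002,0.025,0],[0,0,0.4]]
    - [255,[-0.002,0.025,0],[0,0,0.4]]
    - [255,[-0.002,0.025,0],[0,0,0.4]]
    - [255,[0,0.025,0],[0,0,0.4]]

```text
t: 10.82
ee_pos: [575.9, 93.4, 230.7]
eef_rot: [[0.974, 0.083, 0.213], [0.081, -0.997, 0.016], [0.213, 0.002, -0.977]]
wrist_force: [0.1, 0.1, -2.7]
opening: 0.179
grasp_force: 29.8
```

```bash
python3 - <<'E'
from h import *
s=r.state();print(np.round(s["qpos"],1),s["ee_pos"],s["wrist_force"],s["moment"],s["opening"])
t=avg("top",2)
cv2.imwrite("pics/t6.png",cv2.resize(t[150:280,90:300,::-1],None,fx=3.5,fy=3.5,interpolation=cv2.INTER_CUBIC))
save("side","s6.png",(150,50,350,250),3)
E
```

```text
[-36.6  37.2  36.3 111.1 -41.6  31.1 -58.9] [575.93784195  93.44219574 230.6520964 ] [ 0.11980834  0.14778602 -2.71960054] [ 0.01274608  0.33139216 -0.01159174] 0.17949854901549142
```

View pics/s6.png

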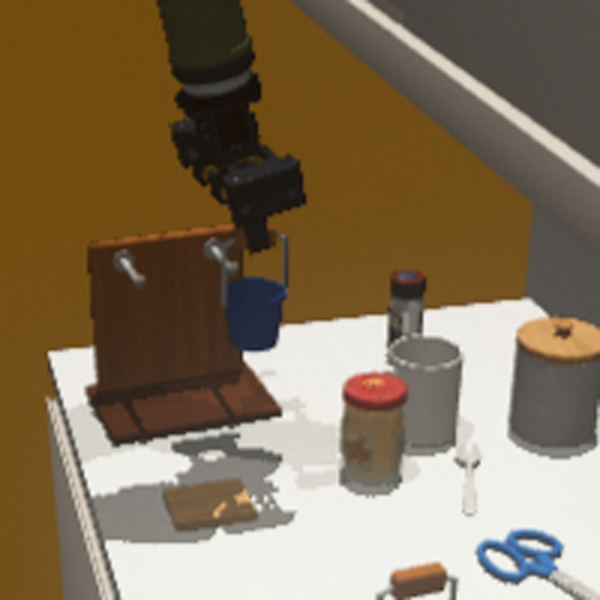

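The blue pail is held upright, short of the far hook. Lower to insertion height, then slide it over the hook.

send_rows:
  targets:
    - [255,[0,0,-0.01],[0,0,0]]
    - [255,[0,0,-0.01],[0,0,0]]
    - [255,[0,0,-0.01],[0,0,0]]
    - [255,[0,0,-0.01],[0,0,0]]
    - [255,[0,0.01,0],[0,0,0]]
    - [255,[-0.001,0.015,0],[0,0,0]]
    - [255,[0,0.015,0],[0,0,0]]
    - [255,[-0.001,0.015,0],[0,0,0]]
    - [255,[0,0.01,0],[0,0,0]]
    - [255,[0,0,0],[0,0,0]]

```text
t: 11.8
ee_pos: [575.3, 159.8, 191.5]
eef_rot: [[0.973, 0.086, 0.215], [0.084, -0.996, 0.018], [0.216, 0.001, -0.976]]
wrist_force: [0.6, 0.2, -1.6]
opening: 0.182
grasp_force: 29.8
```

```bash
python3 - <<'E'
from h import *
s=r.state();print(np.round(s["qpos"],1),s["ee_pos"],s["wrist_force"])
save("side","s7.png",(175,90,275,190),6)
E
```

```text
[-41.8  41.5  34.1 111.  -45.6  27.2 -62.3] [575.29857782 159.84126707 191.53460166] [ 0.63875137  0.20896988 -1.63528152]
```

View pics/s7.png

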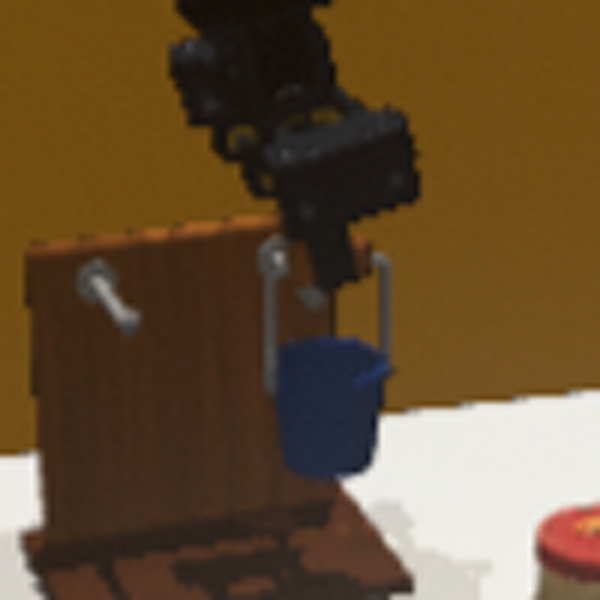

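The hook tip shows inside the window, under the grip. Go on.

send_rows:
  targets:
    - [255,[-0.001,0.01,0],[0,0,0]]
    - [255,[-0.001,0.01,0],[0,0,0]]
    - [255,[-0.001,0.01,0],[0,0,0]]
    - [255,[-0.001,0.01,0],[0,0,0]]
    - [255,[0,0.007,0],[0,0,0]]
    - [255,[0,0,-0.005],[0,0,0]]
    - [255,[0,0,-0.005],[0,0,0]]
    - [255,[0,0,-0.003],[0,0,0]]
    - [255,[0,0,0],[0,0,0]]

```text
t: 12.6
ee_pos: [571.2, 202.2, 177.9]
eef_rot: [[0.973, 0.08, 0.214], [0.079, -0.997, 0.014], [0.215, 0.003, -0.977]]
wrist_force: [0.5, -0.7, -2.6]
opening: 0.181
grasp_force: 29.8
```

```bash
python3 - <<'E'
from h import *
s=r.state();print(np.round(s["qpos"],1),s["ee_pos"],s["wrist_force"],s["moment"])
a=np.hstack([cv2.resize(r.read_camera("side")[90:190,175:275],(500,500),interpolation=cv2.INTER_CUBIC),cv2.resize(r.read_camera("top")[165:265,95:155],(300,500),interpolation=cv2.INTER_CUBIC)])
cv2.imwrite("pics/c8.png",a[:,:,::-1])
E
```

```text
[-46.3  43.7  34.8 109.9 -46.6  27.1 -66.4] [571.23276386 202.17188462 177.89153561] [ 0.50388678 -0.72425522 -2.60545404] [0.00151934 0.31867418 0.01439859]
```

View pics/c8.png

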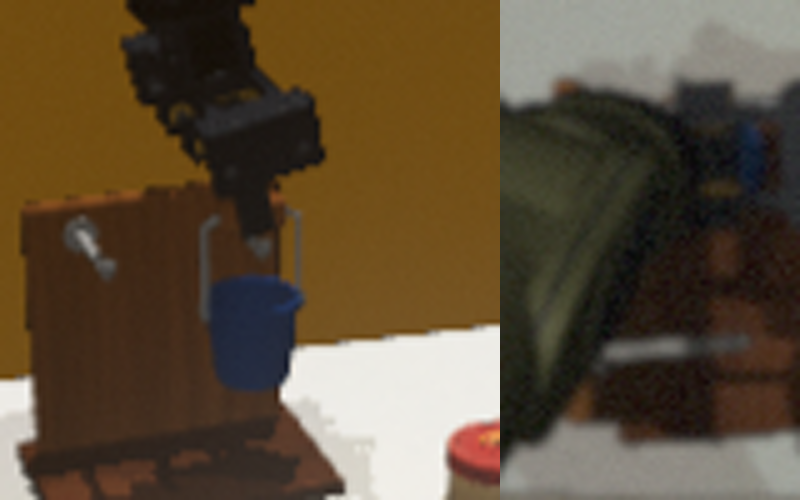

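The hook tip shows through the window beneath the finger. Lower it onto the rod and release.

send_rows:
  targets:
    - [255,[0,0.003,-0.002],[0,0,0]]
    - [255,[0,0,-0.002],[0,0,0]]
    - [255,[0,0,0],[0,0,0]]
    - [255,[0,0,0],[0,0,0]]

```text
t: 13.03
ee_pos: [571.7, 206.2, 174.8]
eef_rot: [[0.973, 0.081, 0.216], [0.08, -0.997, 0.015], [0.216, 0.002, -0.976]]
wrist_force: [0.2, -0.5, -2.2]
opening: 0.181
grasp_force: 29.8
```

send_rows:
  targets:
    - [255,[0,0,-0.002],[0,0,0]]
    - [255,[0,0,0],[0,0,0]]
    - [255,[0,0,0],[0,0,0]]

```text
t: 13.28
ee_pos: [572.1, 206.2, 173.6]
eef_rot: [[0.973, 0.081, 0.217], [0.079, -0.997, 0.016], [0.218, 0.002, -0.976]]
wrist_force: [-2.3, -0.4, 4.6]
opening: 0.177
grasp_force: 29.8
```

send_rows:
  targets:
    - [170,[0,0,0],[0,0,0]]
    - [170,[0,0,0],[0,0,0]]
    - [170,[0,0,0],[0,0,0]]
    - [170,[0,0,0],[0,0,0]]
    - [170,[0,0,0],[0,0,0]]
    - [170,[0,0,0],[0,0,0]]

```text
t: 13.78
ee_pos: [572.1, 207.6, 173.0]
eef_rot: [[0.973, 0.083, 0.217], [0.081, -0.997, 0.017], [0.217, 0.001, -0.976]]
wrist_force: [0.5, 5.7, 1.4]
opening: 0.335
grasp_force: 2.5
```

send_rows:
  targets:
    - [170,[0,0,0.005],[0,0,0]]
    - [170,[0,0,0.01],[0,0,0]]
    - [170,[0,0,0.015],[0,0,0]]
    - [170,[0,0,0.02],[0,0,0]]
    - [170,[0,0,0.01],[0,0,0]]
    - [120,[-0.01,-0.02,0.01],[0,0,0]]
    - [60,[0,-0.03,0],[0,0,0]]
    - [60,[0,-0.03,0],[0,0,0]]
    - [60,[0,-0.03,0],[0,0,0]]
    - [60,[0,-0.03,0],[0,0,0]]

```text
t: 14.62
ee_pos: [561.4, 63.9, 243.3]
eef_rot: [[0.973, 0.08, 0.216], [0.079, -0.997, 0.014], [0.217, 0.004, -0.976]]
wrist_force: [0.1, 0.8, -0.3]
opening: 0.686
grasp_force: 0.0
```

```bash
python3 - <<'E'
from h import *
s=r.state();print(np.round(s["qpos"],1),s["ee_pos"],s["wrist_force"],s["moment"])
t=avg("top",2);np.save("t.npy",t)
a=np.hstack([cv2.resize(r.read_camera("side")[90:190,175:275],(400,400),interpolation=cv2.INTER_CUBIC),cv2.resize(t[165:265,95:195],(400,400),interpolation=cv2.INTER_CUBIC)])
cv2.imwrite("pics/c9.png",a[:,:,::-1])
for d in r.outline_of("top","pail_red")[:3]: print(d["score"],d["pixel"])
H=hsv(t).astype(int)
grip=(abs(H[...,0]-13)<4)&(H[...,1]>120)&(H[...,2]>85)
for p in blobs(grip,(328,175,345,202),15): print("gripR",rect("top",p,122),len(p))
E
```

```text
[-34.8  34.9  37.1 113.5 -41.4  30.9 -55.8] [561.36639477  63.91559595 243.32369691] [ 0.11823441  0.78378231 -0.3171429 ] [-0.00944974  0.14857037  0.00550715]
0.81 [328.9, 191.6]
gripR (array([ 598.6, -315.6]), array([37.8, 14.9]), 5.2, array([ 597.5, -315.3], dtype=float32)) 80
```

View pics/c9.png

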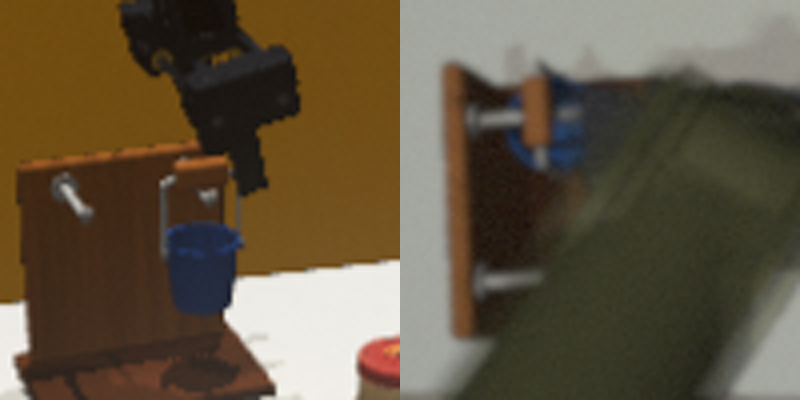

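Blue hangs on the far hook. Now go to the red pail with the same orientation.

send_rows:
  targets:
    - [60,[0,-0.025,0],[0,0,0]]
    - [60,[0,-0.035,0],[0,0,0]]
    - [60,[0,-0.035,0],[0,0,0]]
    - [60,[0,-0.035,0],[0,0,0]]
    - [60,[0.002,-0.035,0],[0,0,0]]
    - [60,[0.005,-0.035,0],[0,0,0]]
    - [60,[0.005,-0.035,0],[0,0,0]]
    - [60,[0.005,-0.035,-0.005],[0,0,0]]
    - [60,[0.005,-0.035,-0.005],[0,0,0]]
    - [60,[0.005,-0.03,-0.005],[0,0,0]]

```text
t: 15.65
ee_pos: [589.4, -270.0, 227.6]
eef_rot: [[0.973, 0.082, 0.216], [0.081, -0.997, 0.015], [0.216, 0.003, -0.976]]
wrist_force: [0.0, -0.1, 0.2]
opening: 0.762
grasp_force: 0.0
```

send_rows:
  targets:
    - [60,[0.005,-0.025,-0.005],[0,0,0]]
    - [60,[0.005,-0.015,-0.01],[0,0,0]]
    - [60,[0,0,-0.01],[0,0,0]]
    - [60,[0,0,0],[0,0,0]]

```text
t: 15.98
ee_pos: [598.2, -306.8, 200.1]
eef_rot: [[0.974, 0.082, 0.212], [0.08, -0.997, 0.018], [0.213, -0.001, -0.977]]
wrist_force: [-0.8, 0.6, -0.2]
opening: 0.768
grasp_force: 0.0
```

```bash
python3 - <<'E'
from h import *
s=r.state();print(np.round(s["qpos"],1),s["ee_pos"],s["eef_rot"][:,1])
E
```

```text
[ 12.   44.5  26.5  95.4 -41.3  40.2 -23.9] [ 598.21463907 -306.84273616  200.11863912] [ 8.23697273e-02 -9.96601515e-01 -8.05645375e-04]
```

send_rows:
  targets:
    - [60,[0,-0.004,-0.012],[0,0,0]]
    - [60,[0,-0.004,-0.015],[0,0,0]]
    - [60,[0,0,-0.015],[0,0,0]]
    - [60,[0,0,-0.015],[0,0,0]]
    - [60,[0,0,-0.015],[0,0,0]]
    - [60,[0,0,-0.012],[0,0,0]]
    - [60,[0,0,-0.008],[0,0,0]]
    - [60,[0,0,-0.002],[0,0,0]]
    - [60,[0,0,0],[0,0,0]]

```text
t: 16.73
ee_pos: [598.8, -316.2, 108.4]
eef_rot: [[0.973, 0.082, 0.215], [0.08, -0.997, 0.016], [0.216, 0.002, -0.976]]
wrist_force: [0.3, 0.2, -0.1]
opening: 0.762
grasp_force: 0.0
```

send_rows:
  targets:
    - [255,[0,0,0],[0,0,0]]
    - [255,[0,0,0],[0,0,0]]
    - [255,[0,0,0],[0,0,0]]
    - [255,[0,0,0],[0,0,0]]
    - [255,[0,0,0],[0,0,0]]
    - [255,[0,0,0],[0,0,0]]
    - [255,[0,0,0],[0,0,0]]
    - [255,[0,0,0],[0,0,0]]
    - [255,[0,0,0],[0,0,0]]
    - [255,[0,0,0],[0,0,0]]

```text
t: 17.57
ee_pos: [598.8, -316.6, 108.9]
eef_rot: [[0.973, 0.081, 0.216], [0.08, -0.997, 0.016], [0.216, 0.002, -0.976]]
wrist_force: [-0.2, 0.0, 1.0]
opening: 0.178
grasp_force: 30.0
```

send_rows:
  targets:
    - [255,[0,0,0],[0,0,0]]
    - [255,[0,0,0],[0,0,0]]
    - [255,[0,0,0],[0,0,0]]

```text
t: 17.82
ee_pos: [598.8, -316.6, 108.9]
eef_rot: [[0.973, 0.081, 0.216], [0.08, -0.997, 0.016], [0.216, 0.002, -0.976]]
wrist_force: [-0.8, 0.3, 1.7]
opening: 0.181
grasp_force: 30.0
```

send_rows:
  targets:
    - [255,[0,0,0.006],[0,0,0]]
    - [255,[0,0,0.012],[0,0,0]]
    - [255,[0,0,0.015],[0,0,0]]
    - [255,[0,0,0.015],[0,0,0]]
    - [255,[0,0,0.015],[0,0,0]]
    - [255,[0,0,0.015],[0,0,0]]
    - [255,[0,0,0.015],[0,0,0]]
    - [255,[0,0,0.015],[0,0,0]]
    - [255,[-0.005,0.01,0.012],[0,0,0]]
    - [255,[-0.006,0.02,0.006],[0,0,0]]

```text
t: 18.65
ee_pos: [587.9, -290.8, 237.9]
eef_rot: [[0.973, 0.077, 0.219], [0.077, -0.997, 0.009], [0.219, 0.008, -0.976]]
wrist_force: [-0.1, -0.3, -2.5]
opening: 0.181
grasp_force: 30.0
```

send_rows:
  targets:
    - [255,[-0.009,0.025,0],[0,0,0]]
    - [255,[-0.01,0.03,0],[0,0,0]]
    - [255,[-0.01,0.03,0],[0,0,0]]
    - [255,[-0.01,0.03,0],[0,0,0]]
    - [255,[-0.01,0.03,0],[0,0,0]]
    - [255,[-0.01,0.03,0],[0,0,0]]
    - [255,[-0.01,0.03,0],[0,0,0]]
    - [255,[-0.01,0.03,0],[0,0,0]]
    - [255,[-0.01,0.03,0],[0,0,0]]
    - [255,[-0.01,0.03,0],[0,0,0]]

```text
t: 19.48
ee_pos: [488.3, 9.4, 235.8]
eef_rot: [[0.973, 0.08, 0.217], [0.079, -0.997, 0.016], [0.218, 0.002, -0.976]]
wrist_force: [1.2, 0.8, -2.5]
opening: 0.182
grasp_force: 30.0
```

send_rows:
  targets:
    - [255,[-0.009,0.03,0],[0,0,0]]
    - [255,[0,0.025,0],[0,0,0]]
    - [255,[0,0.02,0],[0,0,0]]
    - [255,[0,0.01,0],[0,0,0]]
    - [255,[0,0,0],[0,0,0]]

```text
t: 19.9
ee_pos: [479.7, 96.6, 235.3]
eef_rot: [[0.973, 0.087, 0.216], [0.085, -0.996, 0.018], [0.217, 0.0, -0.976]]
wrist_force: [0.8, 0.7, -3.4]
opening: 0.181
grasp_force: 30.0
```

```bash
python3 - <<'E'
from h import *
s=r.state();print(np.round(s["qpos"],1),s["ee_pos"],s["eef_rot"],s["opening"])
E
```

```text
[-41.8  30.3  35.8 125.5 -45.2  22.4 -55.6] [479.69038791  96.55479208 235.30049508] [[ 9.72543159e-01  8.65103230e-02  2.16045755e-01]
 [ 8.45578106e-02 -9.96250835e-01  1.82825221e-02]
 [ 2.16817390e-01  4.87814230e-04 -9.76212058e-01]] 0.1805186192076501
```

send_rows:
  targets:
    - [255,[0,0,-0.01],[0,0,0]]
    - [255,[0,0,-0.01],[0,0,0]]
    - [255,[0,0,-0.01],[0,0,0]]
    - [255,[0,0,-0.011],[0,0,0]]
    - [255,[-0.001,0.01,0],[0,0,0]]
    - [255,[-0.001,0.015,0],[0,0,0]]
    - [255,[-0.001,0.015,0],[0,0,0]]
    - [255,[-0.001,0.01,0],[0,0,0]]
    - [255,[-0.001,0.006,0],[0,0,0]]
    - [255,[0,0,0],[0,0,0]]

```text
t: 20.73
ee_pos: [474.9, 149.8, 194.2]
eef_rot: [[0.973, 0.082, 0.216], [0.081, -0.997, 0.016], [0.217, 0.002, -0.976]]
wrist_force: [-0.3, 0.2, -3.3]
opening: 0.183
grasp_force: 30.0
```

```bash
python3 - <<'E'
from h import *
s=r.state();print(np.round(s["qpos"],1),s["ee_pos"],s["wrist_force"])
a=np.hstack([cv2.resize(r.read_camera("side")[90:190,165:265],(400,400),interpolation=cv2.INTER_CUBIC),cv2.resize(r.read_camera("top")[165:265,95:195],(400,400),interpolation=cv2.INTER_CUBIC)])
cv2.imwrite("pics/c10.png",a[:,:,::-1])
E
```

```text
[-44.3  34.6  29.5 126.5 -51.9  16.1 -56.9] [474.90729312 149.80454514 194.19730839] [-0.27353146  0.23808919 -3.33230102]
```

View pics/c10.png

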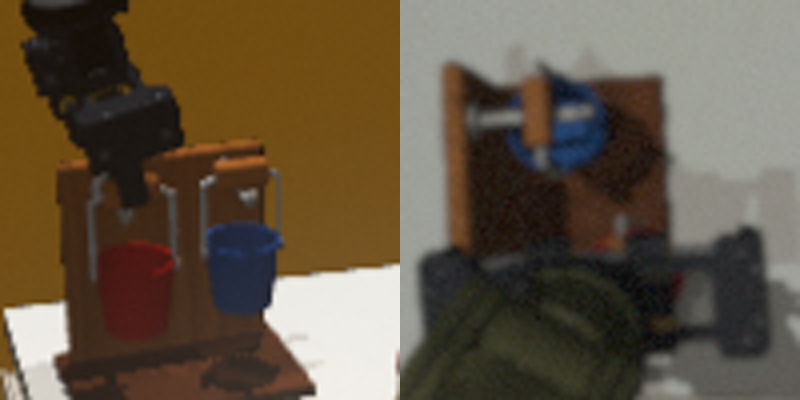

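Blue hangs level, and the near hook's tip shows inside the red pail's window. Continue.

send_rows:
  targets:
    - [255,[-0.001,0.01,0],[0,0,0]]
    - [255,[-0.001,0.01,0],[0,0,0]]
    - [255,[-0.001,0.01,0],[0,0,0]]
    - [255,[-0.001,0.01,0],[0,0,0]]
    - [255,[0,0.009,0],[0,0,0]]
    - [255,[0,0,-0.005],[0,0,0]]
    - [255,[0,0,-0.005],[0,0,0]]
    - [255,[0,0,-0.003],[0,0,0]]
    - [255,[0,0,0],[0,0,0]]
    - [255,[0,0,0],[0,0,0]]

```text
t: 21.67
ee_pos: [470.9, 197.0, 180.8]
eef_rot: [[0.973, 0.079, 0.216], [0.078, -0.997, 0.015], [0.216, 0.003, -0.976]]
wrist_force: [0.1, -0.8, -2.6]
opening: 0.178
grasp_force: 30.0
```

send_rows:
  targets:
    - [255,[0,0,-0.002],[0,0,0]]
    - [255,[0,0,0],[0,0,0]]
    - [255,[0,0,0],[0,0,0]]

```text
t: 21.92
ee_pos: [470.9, 198.0, 178.9]
eef_rot: [[0.973, 0.081, 0.216], [0.079, -0.997, 0.015], [0.217, 0.002, -0.976]]
wrist_force: [0.2, 0.4, -3.1]
opening: 0.176
grasp_force: 30.0
```

send_rows:
  targets:
    - [255,[0,0,-0.002],[0,0,0]]
    - [255,[0,0,0],[0,0,0]]
    - [255,[0,0,0],[0,0,0]]

```text
t: 22.17
ee_pos: [470.8, 198.2, 176.8]
eef_rot: [[0.973, 0.081, 0.216], [0.08, -0.997, 0.015], [0.217, 0.002, -0.976]]
wrist_force: [-0.0, -0.2, -3.2]
opening: 0.18
grasp_force: 30.0
```

send_rows:
  targets:
    - [255,[0,0,-0.001],[0,0,0]]
    - [255,[0,0,-0.001],[0,0,0]]
    - [255,[0,0,0],[0,0,0]]
    - [255,[0,0,0],[0,0,0]]

```text
t: 22.5
ee_pos: [470.9, 198.2, 176.3]
eef_rot: [[0.973, 0.081, 0.217], [0.079, -0.997, 0.017], [0.218, 0.0, -0.976]]
wrist_force: [-6.1, -0.0, 15.1]
opening: 0.18
grasp_force: 30.0
```

```bash
python3 - <<'E'
from h import *
s=r.state();print(s["ee_pos"],s["wrist_force"])
E
```

```text
[470.90879069 198.23619853 176.32632477] [-6.09246078e+00 -7.83988534e-03  1.51217287e+01]
```

send_rows:
  targets:
    - [180,[0,0,0.001],[0,0,0]]
    - [180,[0,0,0],[0,0,0]]
    - [180,[0,0,0],[0,0,0]]
    - [180,[0,0,0],[0,0,0]]
    - [180,[0,0,0],[0,0,0]]

```text
t: 22.92
ee_pos: [470.9, 198.2, 175.8]
eef_rot: [[0.973, 0.081, 0.216], [0.08, -0.997, 0.015], [0.217, 0.003, -0.976]]
wrist_force: [0.0, 0.4, -0.0]
opening: 0.295
grasp_force: 0.0
```

send_rows:
  targets:
    - [180,[0,0,0.005],[0,0,0]]
    - [180,[0,0,0.01],[0,0,0]]
    - [180,[0,0,0.015],[0,0,0]]
    - [180,[0,0,0.02],[0,0,0]]
    - [180,[0,0,0.015],[0,0,0]]
    - [120,[0,-0.02,0.01],[0,2.5,-0.6]]
    - [60,[0,-0.03,0],[0,2.5,-0.6]]
    - [0,[0,-0.035,0],[0,2.5,-0.6]]
    - [0,[0.005,-0.035,0],[0,2.5,-0.6]]
    - [0,[0.005,-0.035,0],[0,2.5,-0.6]]

```text
t: 23.75
ee_pos: [480.5, 41.9, 251.4]
eef_rot: [[1.0, 0.028, -0.002], [0.028, -1.0, 0.01], [-0.001, -0.01, -1.0]]
wrist_force: [2.2, 0.9, -1.2]
opening: 0.649
grasp_force: 0.0
```

send_rows:
  targets:
    - [0,[0.005,-0.04,-0.005],[0,0,-0.6]]
    - [0,[0.005,-0.04,-0.005],[0,0,-0.6]]
    - [0,[0.005,-0.04,-0.005],[0,0,-0.6]]
    - [0,[0.005,-0.04,-0.005],[0,0,0]]
    - [0,[0.005,-0.04,-0.005],[0,0,0]]
    - [0,[0,-0.04,-0.005],[0,0,0]]
    - [0,[0,-0.04,-0.005],[0,0,0]]
    - [0,[0,0,0],[0,0,0]]

```text
t: 24.42
ee_pos: [503.4, -247.5, 216.5]
eef_rot: [[1.0, -0.016, 0.001], [-0.016, -1.0, 0.0], [0.001, -0.0, -1.0]]
wrist_force: [-0.1, -0.3, 0.5]
opening: 0.998
grasp_force: 0.0
```

```bash
python3 - <<'E'
from h import *
s=r.state();print(np.round(s["qpos"],1),s["ee_pos"],s["eef_rot"])
t=avg("top",2);sd=r.read_camera("side")
a=np.hstack([cv2.resize(sd[90:250,160:320],(400,400),interpolation=cv2.INTER_CUBIC),cv2.resize(t[150:270,95:215],(400,400),interpolation=cv2.INTER_CUBIC)])
cv2.imwrite("pics/c11.png",a[:,:,::-1])
H=hsv(t).astype(int)
wood=(abs(H[...,0]-17)<4)&(H[...,1]>80)&(H[...,2]>95)
for p in blobs(wood,(180,195,400,260),60): print("board",rect("top",p,12),len(p))
E
```

```text
[ -0.3  41.8  38.8 103.9 -35.   46.9 -34.7] [ 503.3543989  -247.5187515   216.52598483] [[ 9.99874885e-01 -1.58067951e-02  6.00055710e-04]
 [-1.58070310e-02 -9.99874985e-01  3.90455854e-04]
 [ 5.93808839e-04 -3.99892101e-04 -9.99999744e-01]]
board (array([502. ,  -3.4]), array([73.1, 59. ]), 0.9, array([501.9,  -4.5], dtype=float32)) 572
```

View pics/c11.png

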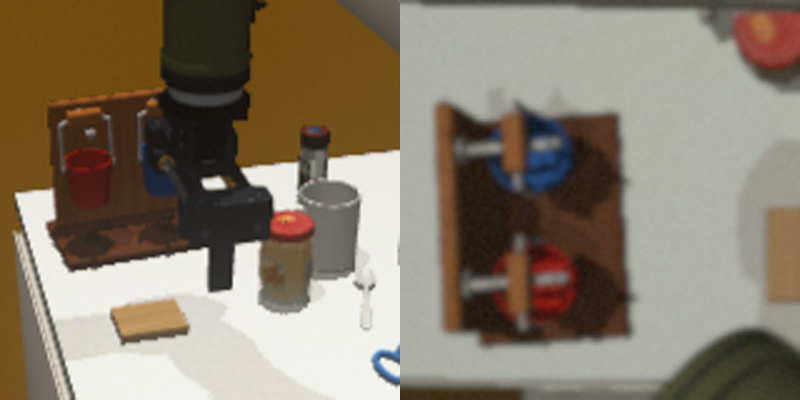

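Both pails hang on their hooks. The arm hides the board stack, so I'll take the lone board first.

send_rows:
  targets:
    - [0,[0,0.025,0],[0,0,0.4]]
    - [0,[0,0.03,0],[0,0,0.4]]
    - [0,[0,0.03,0],[0,0,0.4]]
    - [0,[0,0.03,0],[0,0,0.4]]
    - [0,[0,0.03,-0.01],[0,0,0.3]]
    - [0,[0,0.03,-0.02],[0,0,0]]
    - [0,[0,0.03,-0.025],[0,0,0]]
    - [0,[0,0.025,-0.025],[0,0,0]]
    - [0,[-0.001,0.013,-0.025],[0,0,0]]
    - [0,[0,0,0],[0,0,0]]

```text
t: 25.4
ee_pos: [501.5, 13.4, 107.4]
eef_rot: [[0.999, 0.039, -0.008], [0.04, -0.999, 0.014], [-0.008, -0.014, -1.0]]
wrist_force: [-0.3, 0.4, 0.1]
opening: 1.0
grasp_force: 0.0
```

```bash
cat >> h.py <<'E'
from scipy.optimize import minimize
def box(c,yaw,z0,z1):
    a=np.radians(yaw);R=np.array([[np.cos(a),-np.sin(a)],[np.sin(a),np.cos(a)]])
    q=[(R@np.array([sx*40,sy*32])+c) for sx,sy in((1,1),(1,-1),(-1,-1),(-1,1))]
    return np.array([[*p,z] for z in(z0,z1) for p in q])
def fitbox(cams,masks,c0,yaw0,z0,z1):
    "fit box silhouette to bool masks (dict cam->mask)"
    def cost(v,det=False):
        tot=[]
        for cam in cams:
            P=np.array([proj(cam,X) for X in box(v[:2],v[2],z0,z1)],np.float32)
            h=cv2.convexHull(P)*16*4; im=np.zeros((384*4,512*4),np.uint8)
            cv2.fillConvexPoly(im,np.round(h+0.5*16*3).astype(np.int32),1,shift=4)
            im=cv2.resize(im.astype(np.float32),(512,384),interpolation=cv2.INTER_AREA)
            m=masks[cam]; tot.append(np.abs(im-m)[m.any()>=0].sum()/m.sum())
        return sum(tot)
    res=minimize(cost,[*c0,yaw0],method="Nelder-Mead",options=dict(initial_simplex=[[*c0,yaw0],[c0[0]+6,c0[1],yaw0],[c0[0],c0[1]+6,yaw0],[c0[0],c0[1],yaw0+6]],xatol=.1,fatol=1e-4))
    return np.round(res.x,1),round(res.fun,3)
E
python3 - <<'E'
from h import *
s=r.state();print(s["ee_pos"],s["eef_rot"][:,1])
t=avg("top",3);sd=avg("side",3);np.save("t.npy",t);np.save("s.npy",sd)
H=hsv(t).astype(int);S=hsv(sd).astype(int)
def one(mask,roi):
    m=np.zeros(mask.shape,bool);b=max(blobs(mask,roi,60),key=len);m[b[:,1],b[:,0]]=1;return m
dt=one((H[...,1]>70)&(H[...,2]<115)&(H[...,0]<22),(345,205,395,250))
ds=one((S[...,1]>60)&(S[...,2]<150)&(S[...,0]<22),(235,300,295,345))
print(dt.sum(),ds.sum())
for c in(["top"],["side"],["top","side"]): print(c,fitbox(c,{"top":dt,"side":ds},(504,-440),-1,0,10))
wood=(abs(H[...,0]-17)<5)&(H[...,1]>65)&(H[...,2]>85)
for p in blobs(wood,(290,190,400,260),60): print("stack",rect("top",p,24),len(p))
a=np.hstack([cv2.resize(t[195:250,300:355],(400,400),interpolation=cv2.INTER_CUBIC),cv2.resize(sd[250:305,220:275],(400,400),interpolation=cv2.INTER_CUBIC)])
cv2.imwrite("pics/c12.png",a[:,:,::-1])
E
```

```text
[501.51068997  13.38530431 107.41601177] [ 0.03942361 -0.99911776 -0.01447369]
518 776
['top'] (array([ 503., -443.,    4.]), np.float64(0.27))
['side'] (array([ 504.8, -435.7,   -3.2]), np.float64(0.236))
['top', 'side'] (array([ 505.9, -437.5,   -2.2]), np.float64(0.514))Traceback (most recent call last):
  File "<stdin>", line 12, in <module>
  File "h.py", line 23, in rect
    w=np.array([ray(cam,q,z)[:2] for q in p],np.float32)
                ~~~^^^^^^^^^
  File "h.py", line 4, in ray
    m=r.camera_model(cam);R=np.array(m["R"]);t=np.array(m["t"])
ValueError: time passes only in moves, steps and waits
```

```bash
python3 - <<'E'
s=open("h.py").read()
s=s.replace("def ray(","_M={}\ndef cm(c):\n    if c not in _M:\n        m=r.camera_model(c);_M[c]=dict(m,R=np.array(m['R']),t=np.array(m['t']))\n    return _M[c]\ndef ray(",1).replace("m=r.camera_model(cam)","m=cm(cam)")
s=s.replace("m.any()>=0","...").replace("np.abs(im-m)[...].sum()","np.abs(im-m).sum()")
open("h.py","w").write(s)
E
cat >> h.py <<'E'
def one(mask,roi):
    m=np.zeros(mask.shape,bool);b=max(blobs(mask,roi,30),key=len);m[b[:,1],b[:,0]]=1;return m
E
python3 - <<'E'
from h import *
s=r.state();print(s["t"],s["ee_pos"],s["eef_rot"][:,1],np.round(s["qpos"],1))
t=np.load("t.npy");sd=np.load("s.npy");H=hsv(t).astype(int);S=hsv(sd).astype(int)
print(t[226,[345,350,354,356,358,360,368,376,378,380,382,384,390]].tolist());print(H[226,[345,350,354,356,358,360,368,376,378,380,382,384,390]].tolist())
print(sd[322,[235,240,244,248,252,265,280,285,290,295]].tolist())
print(H[221,296:350:2].tolist())
print(t[195:250:2,318].tolist())
E
```

```text
25.7 [505.79969564   4.6204801  112.4597949 ] [ 0.02759687 -0.99958449 -0.00832207] [-22.3  46.7  28.9 117.7 -49.5  28.2 -44.2]
[[169, 171, 161], [169, 171, 161], [169, 170, 160], [153, 154, 144], [85, 70, 62], [75, 46, 27], [78, 51, 34], [75, 45, 30], [83, 64, 51], [146, 145, 135], [167, 169, 160], [168, 170, 159], [168, 170, 159]]
[[36, 15, 171], [36, 15, 171], [33, 15, 170], [33, 17, 154], [10, 69, 85], [12, 163, 75], [12, 144, 78], [10, 153, 75], [12, 98, 83], [27, 19, 146], [37, 14, 169], [35, 17, 170], [35, 17, 170]]
[[241, 243, 239], [241, 243, 240], [241, 243, 240], [116, 84, 67], [115, 84, 67], [116, 85, 68], [119, 88, 70], [236, 238, 236], [241, 243, 240], [241, 244, 241]]
[[33, 15, 170], [35, 16, 172], [35, 16, 172], [35, 16, 172], [36, 15, 170], [22, 36, 136], [16, 111, 149], [17, 117, 159], [16, 118, 160], [17, 118, 160], [16, 118, 158], [17, 118, 155], [16, 118, 158], [16, 117, 161], [17, 116, 162], [17, 116, 162], [17, 112, 153], [19, 48, 155], [38, 16, 171], [38, 18, 172], [36, 15, 171], [41, 16, 172], [35, 16, 172], [42, 15, 172], [38, 16, 171], [30, 15, 170], [30, 15, 170]]
[[170, 172, 160], [170, 171, 160], [170, 172, 160], [169, 172, 161], [168, 171, 160], [163, 163, 152], [147, 132, 108], [161, 129, 86], [162, 129, 87], [160, 127, 86], [160, 128, 86], [155, 123, 83], [156, 124, 85], [155, 123, 83], [154, 122, 82], [154, 123, 84], [157, 125, 86], [159, 125, 86], [160, 126, 86], [162, 128, 87], [152, 121, 83], [149, 118, 81], [147, 133, 115], [167, 169, 158], [171, 173, 163], [168, 171, 159], [170, 171, 161], [169, 171, 161]]
```

```bash
cat >> h.py <<'E'
def sil(cam,boxes):
    im=np.zeros((384*4,512*4),np.uint8)
    for v,z0,z1 in boxes:
        P=np.array([proj(cam,X) for X in box(v[:2],v[2],z0,z1)],np.float32)
        cv2.fillConvexPoly(im,np.round((cv2.convexHull(P)*4+1.5)*16).astype(np.int32),1,shift=4)
    return cv2.GaussianBlur(cv2.resize(im.astype(np.float32),(512,384),interpolation=cv2.INTER_AREA),(0,0),.7)
def fitn(A,rois,v0,zs,step=6):
    "A: cam->soft mask; fit several boxes' union"
    n=len(zs)
    def cost(v):
        t=0
        for c,(a,b,d,e) in rois.items():
            t+=((sil(c,[(v[3*i:3*i+3],*zs[i]) for i in range(n)])-A[c])[b:e,a:d]**2).sum()
        return t
    v0=np.array(v0,float);S=[v0]+[v0+step*np.eye(3*n)[i] for i in range(3*n)]
    q=minimize(cost,v0,method="Nelder-Mead",options=dict(initial_simplex=S,xatol=.1,fatol=.05,maxiter=700))
    return np.round(q.x,1),round(q.fun,1)
def soft(cam,im,kind):
    im=im.astype(float)
    if kind=="block":
        V=im.max(2);hi,lo=(170,78) if cam=="top" else (241,118);return np.clip((hi-V)/(hi-lo),0,1)
    d=im[...,0]-im[...,2];lo,hi=(10,73) if cam=="top" else (2,102);return np.clip((d-lo)/(hi-lo),0,1)
E
python3 - <<'E'
from h import *
s=r.state();print(s["t"],s["ee_pos"])
t=np.load("t.npy");sd=np.load("s.npy");I={"top":t,"side":sd}
B={c:soft(c,I[c],"block") for c in I};W={c:soft(c,I[c],"wood") for c in I}
RB={"top":(345,205,395,250),"side":(235,297,295,348)};RS={"top":(295,192,345,252),"side":(220,252,276,305)}
for k in(["top"],["side"],["top","side"]):
    print(k,"block",fitn(B,{c:RB[c] for c in k},[504,-440,-1],[(0,10)]))
for k in(["top"],["side"],["top","side"]):
    print(k,"stack",fitn(W,{c:RS[c] for c in k},[512,-290,3,517,-293,12],[(0,12),(12,24)]))
I0={"top":r.read_camera("top"),"side":r.read_camera("side")}
np.save("t.npy",I0["top"])
print("lone side",fitn({"side":soft("side",I0["side"],"wood")},{"side":(195,200,242,235)},[502,-4,1],[(0,12)]))
E
```

```text
25.7 [505.79969564   4.6204801  112.4597949 ]
['top'] block (array([ 504.2, -440.3,   -0.7]), np.float64(6.2))
['side'] block (array([ 503.7, -442.7,   -0.9]), np.float64(21.7))
['top', 'side'] block (array([ 503.7, -441.7,   -0.6]), np.float64(36.1))
['top'] stack (array([ 512. , -297.6,   11.1,  517.8, -293.9,   12.4]), np.float64(16.3))
['side'] stack (array([ 513.7, -288.5,    4. ,  517.5, -296.8,   14.9]), np.float64(78.2))
['top', 'side'] stack (array([ 512.6, -294.8,    5.2,  517.8, -295.1,   14.4]), np.float64(135.7))
lone side (array([ 5.048e+02, -2.200e+00, -2.000e-01]), np.float64(107.5))
```

send_rows:
  targets:
    - [0,[0,0,0],[0,0,0]]
    - [0,[0,0,0],[0,0,0]]
    - [0,[0,0,0],[0,0,0]]
    - [0,[0,0,0],[0,0,0]]

```text
t: 26.13
ee_pos: [504.8, 6.1, 111.0]
eef_rot: [[1.0, 0.029, 0.0], [0.029, -1.0, 0.01], [0.001, -0.01, -1.0]]
wrist_force: [0.2, -0.4, 0.2]
opening: 1.0
grasp_force: 0.0
```

```bash
python3 - <<'E'
from h import *
s=r.state();print(s["t"],s["ee_pos"],s["joint_velocities"].round(1),s["eef_rot"].round(3).tolist())
E
```

```text
26.1333 [504.82722463   6.06323925 110.96127426] [-0.1  0.1 -0.1 -0.   0.  -0.1  0.1] [[1.0, 0.029, 0.0], [0.029, -1.0, 0.01], [0.001, -0.01, -1.0]]
```

send_rows:
  targets:
    - [0,[-0.002,-0.005,-0.005],[-0.6,0,-0.9]]
    - [0,[0,-0.005,-0.015],[0,0,0]]
    - [0,[0,0,-0.015],[0,0,0]]
    - [0,[0,0,-0.015],[0,0,0]]
    - [0,[0,0,-0.015],[0,0,0]]
    - [0,[0,0,-0.015],[0,0,0]]
    - [0,[0,0,-0.012],[0,0,0]]
    - [0,[0,0,-0.009],[0,0,0]]
    - [0,[0,0,-0.005],[0,0,0]]
    - [0,[0,0,0],[0,0,0]]

```text
t: 26.97
ee_pos: [502.0, -4.2, 3.8]
eef_rot: [[1.0, 0.013, -0.002], [0.013, -1.0, -0.001], [-0.002, 0.001, -1.0]]
wrist_force: [-0.4, -0.3, -0.2]
opening: 1.0
grasp_force: 0.0
```

send_rows:
  targets:
    - [0,[0,0,0],[0,0,0]]
    - [0,[0,0,0],[0,0,0]]
    - [0,[0,0,0],[0,0,0]]

```text
t: 27.22
ee_pos: [503.1, -3.9, 5.4]
eef_rot: [[1.0, 0.014, 0.001], [0.014, -1.0, -0.001], [0.001, 0.001, -1.0]]
wrist_force: [-0.7, -0.2, 0.6]
opening: 1.001
grasp_force: 0.0
```

Close, then lift.

send_rows:
  targets:
    - [255,[0,0,-0.001],[0,0,0]]
    - [255,[0,0,0],[0,0,0]]
    - [255,[0,0,0],[0,0,0]]
    - [255,[0,0,0],[0,0,0]]
    - [255,[0,0,0],[0,0,0]]
    - [255,[0,0,0],[0,0,0]]
    - [255,[0,0,0],[0,0,0]]
    - [255,[0,0,0],[0,0,0]]

```text
t: 27.88
ee_pos: [502.9, -3.8, 4.0]
eef_rot: [[1.0, 0.014, 0.0], [0.014, -1.0, -0.001], [0.0, 0.001, -1.0]]
wrist_force: [-0.7, 0.0, 3.4]
opening: 0.722
grasp_force: 30.0
```

send_rows:
  targets:
    - [255,[0,0,0.01],[0,0,0]]
    - [255,[0,0,0.015],[0,0,0]]
    - [255,[0,0,0.02],[0,0,0]]
    - [255,[0,0,0.02],[0,0,0]]
    - [255,[0,-0.01,0.02],[0,0,0]]
    - [255,[0,-0.02,0.01],[0,0,0]]
    - [255,[0,-0.025,0],[0,0,0]]
    - [255,[0,-0.03,0],[0,0,-0.5]]
    - [255,[0,-0.03,0],[0,0,-0.5]]
    - [255,[0,-0.03,0],[0,0,-0.5]]

```text
t: 28.72
ee_pos: [502.5, -149.8, 98.8]
eef_rot: [[1.0, -0.012, -0.0], [-0.012, -1.0, -0.001], [-0.0, 0.001, -1.0]]
wrist_force: [0.2, 0.1, -0.6]
opening: 0.72
grasp_force: 30.0
```

send_rows:
  targets:
    - [255,[0,-0.035,0],[0,0,0]]
    - [255,[0,-0.035,0],[0,0,0]]
    - [255,[0,-0.035,0],[0,0,0]]
    - [255,[0,-0.035,0],[0,0,0]]
    - [255,[0,-0.035,0],[0,0,0]]
    - [255,[0,-0.035,0],[0,0,0]]
    - [255,[0,-0.03,0],[0,0,0]]
    - [255,[0,-0.03,0],[0,0,0]]
    - [255,[0,-0.02,0],[0,0,0]]
    - [255,[0,0,0],[0,0,0]]

```text
t: 29.55
ee_pos: [500.4, -445.0, 98.9]
eef_rot: [[1.0, -0.018, -0.001], [-0.018, -1.0, -0.007], [-0.001, 0.007, -1.0]]
wrist_force: [-0.3, -0.5, -0.4]
opening: 0.724
grasp_force: 30.0
```

send_rows:
  targets:
    - [255,[0,0,0],[0,0,0]]
    - [255,[0,0,0],[0,0,0]]
    - [255,[0,0,0],[0,0,0]]
    - [255,[0,0,0],[0,0,0]]

```text
t: 29.88
ee_pos: [503.4, -436.9, 98.6]
eef_rot: [[1.0, -0.011, 0.0], [-0.011, -1.0, 0.001], [0.0, -0.001, -1.0]]
wrist_force: [0.1, -1.3, -1.0]
opening: 0.722
grasp_force: 30.0
```

send_rows:
  targets:
    - [255,[0.001,-0.004,-0.01],[0,0,0]]
    - [255,[0,0,-0.015],[0,0,0]]
    - [255,[0,0,-0.015],[0,0,0]]
    - [255,[0,0,-0.015],[0,0,0]]
    - [255,[0,0,-0.012],[0,0,0]]
    - [255,[0,0,-0.009],[0,0,0]]
    - [255,[0,0,-0.005],[0,0,0]]
    - [255,[0,0,0],[0,0,0]]
    - [255,[0,0,0],[0,0,0]]
    - [255,[0,0,0],[0,0,0]]

```text
t: 30.72
ee_pos: [504.1, -443.4, 18.6]
eef_rot: [[1.0, -0.012, 0.001], [-0.012, -1.0, -0.002], [0.001, 0.002, -1.0]]
wrist_force: [-0.1, -0.6, -0.8]
opening: 0.724
grasp_force: 30.0
```

```bash
python3 - <<'E'
from h import *
s=r.state();print(s["t"],s["ee_pos"],s["eef_rot"].round(3).tolist())
t=avg("top",2);sd=avg("side",2)
a=np.hstack([cv2.resize(t[195:255,340:400],(400,400),interpolation=cv2.INTER_CUBIC),cv2.resize(sd[290:350,230:290],(400,400),interpolation=cv2.INTER_CUBIC)])
cv2.imwrite("pics/c12.png",a[:,:,::-1])
E
```

```text
30.7167 [ 504.14575682 -443.41997063   18.57347744] [[1.0, -0.012, 0.001], [-0.012, -1.0, -0.002], [0.001, 0.002, -1.0]]
```

View pics/c12.png

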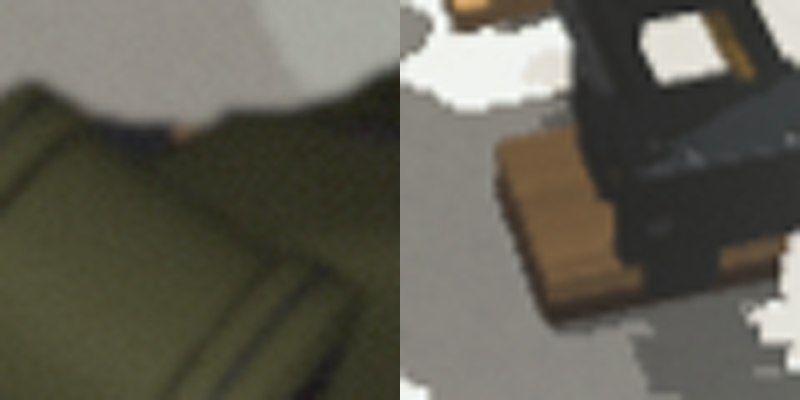

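In the side view the board sits squarely over the block. Lower the last few mm and release.

send_rows:
  targets:
    - [255,[0.001,0.002,-0.002],[0,0,0]]
    - [255,[0,0,-0.002],[0,0,0]]
    - [255,[0,0,0],[0,0,0]]
    - [255,[0,0,0],[0,0,0]]
    - [255,[0,0,0],[0,0,0]]

```text
t: 31.33
ee_pos: [505.4, -440.4, 14.1]
eef_rot: [[1.0, -0.012, 0.001], [-0.012, -1.0, -0.001], [0.001, 0.001, -1.0]]
wrist_force: [1.0, 1.4, 2.4]
opening: 0.718
grasp_force: 30.0
```

send_rows:
  targets:
    - [0,[0,0,0],[0,0,0]]
    - [0,[0,0,0],[0,0,0]]
    - [0,[0,0,0],[0,0,0]]
    - [0,[0,0,0],[0,0,0]]
    - [0,[0,0,0],[0,0,0]]
    - [0,[0,0,0.01],[0,0,0]]
    - [0,[0,0,0.02],[0,0,0]]
    - [0,[0,0,0.03],[0,0,0]]
    - [0,[0,0.02,0.03],[0,0,0]]
    - [0,[0,0.03,0.03],[0,0,0]]

```text
t: 32.17
ee_pos: [503.5, -394.8, 135.7]
eef_rot: [[1.0, -0.017, 0.001], [-0.017, -1.0, -0.006], [0.001, 0.006, -1.0]]
wrist_force: [-0.0, -0.3, 0.4]
opening: 0.995
grasp_force: 0.0
```

send_rows:
  targets:
    - [0,[0,0.04,0.02],[0,0,1]]
    - [0,[0,0.04,0],[0,0,1.5]]
    - [0,[0,0.04,0],[0,0,1.5]]
    - [0,[0,0.04,0],[0,0,1.5]]
    - [0,[0,0.04,0],[0,0,1.5]]
    - [0,[0,0.04,0],[0,0,1.5]]
    - [0,[0,0.04,0],[0,0,1.5]]
    - [0,[0,0.04,0],[0,0,1.5]]
    - [0,[0,0.04,0],[0,0,1.5]]
    - [0,[0,0.03,0],[0,0,1.5]]

```text
t: 33.0
ee_pos: [504.6, -0.2, 152.5]
eef_rot: [[0.97, 0.242, 0.001], [0.242, -0.97, 0.001], [0.001, -0.001, -1.0]]
wrist_force: [0.6, -0.1, -0.5]
opening: 1.0
grasp_force: 0.0
```

```bash
cat > look.py <<'E'
from h import *
s=r.state();print(s["t"],s["ee_pos"],s["eef_rot"].round(3).tolist())
I={c:avg(c,3) for c in("top","side")};np.save("t.npy",I["top"]);np.save("s.npy",I["side"])
W={c:soft(c,I[c],"wood") for c in I}
E
cat > a.py <<'E'
from look import *
RB={"top":(345,205,395,250),"side":(235,292,295,348)};RS={"top":(295,192,345,252),"side":(220,252,276,305)}
for k in("top","side"):
    print(k,"pile board+block",fitn(W,{k:RB[k]},[504,-441,0],[(0,22)]))
    print(k,"stack",fitn(W,{k:RS[k]},[512.6,-294,5,517.8,-295,13.5],[(0,12),(12,24)]))
E
python3 a.py
```

```text
33.0 [ 5.04603730e+02 -2.47678093e-01  1.52518515e+02] [[0.97, 0.242, 0.001], [0.242, -0.97, 0.001], [0.001, -0.001, -1.0]]
top pile board+block (array([ 506.2, -441.7,   -1. ]), np.float64(40.4))
top stack (array([ 511.8, -297.2,   10.4,  517.6, -293.7,   12.1]), np.float64(16.2))
side pile board+block (array([ 506.6, -437.1,   -3.3]), np.float64(182.6))
side stack (array([ 513.7, -287.9,    5.4,  517. , -296.6,   14.2]), np.float64(77.1))
```

```bash
cat > b.py <<'E'
from h import *
import sys
z=float(sys.argv[1])
for c,R,f in(("top",(345,205,395,250),"t.npy"),("side",(235,285,295,348),"s.npy")):
    im=np.load(f);V=im.max(2).astype(float);lo,hi=(78,155) if c=="top" else (120,190)
    A=soft(c,im,"wood")*np.clip((V-lo)/(hi-lo),0,1)
    print(c,fitn({c:A},{c:R},[504,-441,0],[(z-12 if c=="top" else z-8,z)],4))
    if c=="top": print(rect("top",np.argwhere(one(A>.5,R))[:,::-1],z))
E
python3 b.py 22
```

```text
top (array([ 506.4, -441.7,   -1. ]), np.float64(36.0))
(array([ 505.3, -439.4]), array([75.4, 60.6]), -1.0, array([ 505.1, -440. ], dtype=float32))
side (array([ 506.3, -437.8,   -0.6]), np.float64(122.5))
```

send_rows:
  targets:
    - [0,[0.001,-0.02,0],[0,0,-0.5]]
    - [0,[0.001,-0.03,0],[0,0,-0.5]]
    - [0,[0.002,-0.035,0],[0,0,0]]
    - [0,[0.002,-0.035,0],[0,0,0]]
    - [0,[0.002,-0.035,0],[0,0,0]]
    - [0,[0.002,-0.035,-0.01],[0,0,0]]
    - [0,[0.001,-0.035,-0.02],[0,0,0]]
    - [0,[0.001,-0.035,-0.02],[0,0,0]]
    - [0,[0.001,-0.025,-0.02],[0,0,0]]
    - [0,[0,-0.01,-0.02],[0,0,0]]

```text
t: 34.13
ee_pos: [515.7, -307.8, 61.9]
eef_rot: [[0.977, 0.213, 0.001], [0.213, -0.977, -0.007], [-0.0, 0.007, -1.0]]
wrist_force: [-0.2, -0.5, 0.2]
opening: 1.001
grasp_force: 0.0
```

send_rows:
  targets:
    - [0,[0,0,0],[0,0,0]]
    - [0,[0,0,0],[0,0,0]]
    - [0,[0,0,0],[0,0,0]]
    - [0,[0,0,0],[0,0,0]]
    - [0,[0,0,0],[0,0,0]]

```text
t: 34.55
ee_pos: [518.7, -298.2, 63.2]
eef_rot: [[0.975, 0.223, 0.002], [0.223, -0.975, -0.001], [0.002, 0.002, -1.0]]
wrist_force: [0.2, 0.8, 0.1]
opening: 0.999
grasp_force: 0.0
```

send_rows:
  targets:
    - [0,[-0.001,0.003,-0.01],[0,0,0]]
    - [0,[0,0,-0.012],[0,0,0]]
    - [0,[0,0,-0.012],[0,0,0]]
    - [0,[0,0,-0.01],[0,0,0]]
    - [0,[0,0,-0.003],[0,0,0]]
    - [0,[0,0,0],[0,0,0]]
    - [0,[0,0,0],[0,0,0]]
    - [0,[0,0,0],[0,0,0]]

```text
t: 35.22
ee_pos: [517.0, -296.5, 15.2]
eef_rot: [[0.975, 0.221, 0.001], [0.221, -0.975, -0.001], [0.001, 0.002, -1.0]]
wrist_force: [0.9, 0.9, 0.4]
opening: 0.999
grasp_force: 0.0
```

send_rows:
  targets:
    - [255,[0,0,0],[0,0,0]]
    - [255,[0,0,0],[0,0,0]]
    - [255,[0,0,0],[0,0,0]]
    - [255,[0,0,0],[0,0,0]]
    - [255,[0,0,0],[0,0,0]]
    - [255,[0,0,0],[0,0,0]]
    - [255,[0,0,0],[0,0,0]]
    - [255,[0,0,0],[0,0,0]]

```text
t: 35.88
ee_pos: [516.9, -295.8, 15.2]
eef_rot: [[0.975, 0.222, 0.001], [0.222, -0.975, -0.0], [0.001, 0.001, -1.0]]
wrist_force: [0.4, 0.4, 5.0]
opening: 0.725
grasp_force: 29.9
```

send_rows:
  targets:
    - [255,[0,0,0.01],[0,0,0]]
    - [255,[0,0,0.02],[0,0,0]]
    - [255,[0,0,0.025],[0,0,-1.5]]
    - [255,[-0.001,-0.015,0.01],[0,0,-2]]
    - [255,[-0.002,-0.025,0],[0,0,-2]]
    - [255,[-0.002,-0.025,0],[0,0,-2]]
    - [255,[-0.002,-0.025,0],[0,0,-2]]
    - [255,[-0.002,-0.025,0],[0,0,-2]]
    - [255,[-0.002,-0.02,0],[0,0,-2]]
    - [255,[-0.002,-0.01,0],[0,0,0]]

```text
t: 36.72
ee_pos: [502.4, -445.0, 80.6]
eef_rot: [[1.0, -0.016, -0.0], [-0.016, -1.0, -0.005], [-0.0, 0.005, -1.0]]
wrist_force: [0.1, 0.1, -1.4]
opening: 0.722
grasp_force: 29.9
```

send_rows:
  targets:
    - [255,[0,0,0],[0,0,0]]
    - [255,[0,0,0],[0,0,0]]
    - [255,[0,0,0],[0,0,0]]
    - [255,[0,0,0],[0,0,0]]
    - [255,[0,0,0],[0,0,0]]

```text
t: 37.13
ee_pos: [504.6, -439.4, 79.9]
eef_rot: [[1.0, -0.01, 0.0], [-0.01, -1.0, 0.0], [0.0, -0.0, -1.0]]
wrist_force: [0.5, -1.2, -1.2]
opening: 0.719
grasp_force: 29.9
```

Target TCP z for contact is about 25 (board underside at 22).

send_rows:
  targets:
    - [255,[0,-0.001,-0.01],[0,0,0]]
    - [255,[0,0,-0.015],[0,0,0]]
    - [255,[0,0,-0.012],[0,0,0]]
    - [255,[0,0,-0.01],[0,0,0]]
    - [255,[0,0,-0.004],[0,0,0]]
    - [255,[0,0,0],[0,0,0]]
    - [255,[0,0,0],[0,0,0]]
    - [255,[0,0,0],[0,0,0]]
    - [255,[0,0,0],[0,0,0]]

```text
t: 37.88
ee_pos: [504.1, -442.6, 29.7]
eef_rot: [[1.0, -0.012, 0.001], [-0.012, -1.0, -0.002], [0.001, 0.002, -1.0]]
wrist_force: [0.2, -0.7, -0.8]
opening: 0.716
grasp_force: 29.9
```

send_rows:
  targets:
    - [255,[0,0,-0.002],[0,0,0]]
    - [255,[0,0,-0.001],[0,0,0]]
    - [255,[0,0,0],[0,0,0]]
    - [255,[0,0,0],[0,0,0]]
    - [255,[0,0,0],[0,0,0]]

```text
t: 38.3
ee_pos: [503.8, -442.1, 26.0]
eef_rot: [[1.0, -0.012, 0.0], [-0.012, -1.0, -0.001], [0.0, 0.001, -1.0]]
wrist_force: [-0.3, 0.1, -1.0]
opening: 0.722
grasp_force: 29.9
```

send_rows:
  targets:
    - [255,[0.001,0.0015,-0.001],[0,0,0]]
    - [255,[0,0,-0.001],[0,0,0]]
    - [255,[0,0,0],[0,0,0]]
    - [255,[0,0,0],[0,0,0]]
    - [255,[0,0,0],[0,0,0]]

```text
t: 38.72
ee_pos: [504.5, -441.4, 25.3]
eef_rot: [[1.0, -0.013, 0.0], [-0.013, -1.0, -0.002], [0.0, 0.002, -1.0]]
wrist_force: [-1.5, 1.4, 6.7]
opening: 0.716
grasp_force: 29.9
```

Contact. Release and move aside to look at the last board.

send_rows:
  targets:
    - [0,[0,0,0],[0,0,0]]
    - [0,[0,0,0],[0,0,0]]
    - [0,[0,0,0],[0,0,0]]
    - [0,[0,0,0],[0,0,0]]
    - [0,[0,0,0],[0,0,0]]
    - [0,[0,0,0.01],[0,0,0]]
    - [0,[0,0,0.02],[0,0,0]]
    - [0,[0,0,0.03],[0,0,0]]
    - [0,[0,0.02,0.03],[0,0,0]]
    - [0,[0,0.03,0.03],[0,0,0]]

```text
t: 39.55
ee_pos: [503.5, -394.4, 145.7]
eef_rot: [[1.0, -0.017, 0.001], [-0.017, -1.0, -0.005], [0.001, 0.005, -1.0]]
wrist_force: [1.4, -0.4, 1.6]
opening: 1.003
grasp_force: 0.0
```

send_rows:
  targets:
    - [0,[0,0.04,0],[0,0,0.7]]
    - [0,[0,0.04,0],[0,0,0.7]]
    - [0,[0,0.04,0],[0,0,0.7]]
    - [0,[0,0.04,0],[0,0,0.7]]
    - [0,[0,0.04,0],[0,0,0.7]]
    - [0,[0,0.04,0],[0,0,0.7]]
    - [0,[0,0.04,0],[0,0,0.7]]
    - [0,[0,0.04,0],[0,0,0.7]]
    - [0,[0,0.04,0],[0,0,0.7]]
    - [0,[0,0.03,0],[0,0,0.7]]

```text
t: 40.38
ee_pos: [504.6, 2.9, 143.9]
eef_rot: [[0.994, 0.113, 0.001], [0.113, -0.994, 0.001], [0.001, -0.001, -1.0]]
wrist_force: [1.0, -0.4, -0.7]
opening: 1.001
grasp_force: 0.0
```

```bash
python3 - <<'E'
from look import *
RS={"top":(290,190,345,255),"side":(215,245,280,308)}
for k in("top","side"):
    for p in blobs(W[k]>.5,(160,180,420,260) if k=="top" else (180,190,300,350),60): print(k,p.mean(0).round(),rect(k,p,12),len(p))
    print(k,fitn(W,{k:RS[k]},[512,-294,6],[(0,12)]))
E
python3 b.py 34
```

```text
40.3833 [504.6395826    2.85214635 143.93563627] [[0.994, 0.113, 0.001], [0.113, -0.994, 0.001], [0.001, -0.001, -1.0]]
top [319. 225.] (array([ 509.6, -295.9]), array([78. , 62.1]), 5.6, array([ 509.6, -295.8], dtype=float32)) 595
top [371. 227.] (array([ 507.4, -446.1]), array([77.1, 64.7]), 0.8, array([ 506.8, -445.9], dtype=float32)) 627
top (array([ 510.1, -297.1,    5.7]), np.float64(18.3))
side [249. 280.] (array([ 509.1, -300.8]), array([78.8, 64.5]), 5.0, array([ 508.7, -301.6], dtype=float32)) 581
side [266. 315.] (array([ 510.8, -426.9]), array([86.7, 72.6]), 0.8, array([ 512.5, -424.8], dtype=float32)) 824
side (array([ 510.7, -296.6,    5. ]), np.float64(170.5))
top (array([ 506.6, -442.4,    0.8]), np.float64(33.3))
(array([ 506.2, -440.6]), array([75.9, 60.5]), 0.8, array([ 505.8, -440.5], dtype=float32))
side (array([ 507.5, -439. ,   -2.3]), np.float64(183.1))
```

send_rows:
  targets:
    - [0,[0.001,-0.02,0],[0,0,-0.5]]
    - [0,[0.001,-0.03,0],[0,0,-0.5]]
    - [0,[0.001,-0.035,0],[0,0,0]]
    - [0,[0.001,-0.035,0],[0,0,0]]
    - [0,[0.001,-0.035,0],[0,0,0]]
    - [0,[0.001,-0.035,-0.01],[0,0,0]]
    - [0,[0,-0.035,-0.02],[0,0,0]]
    - [0,[0,-0.035,-0.02],[0,0,0]]
    - [0,[0,-0.025,-0.02],[0,0,0]]
    - [0,[0,-0.01,-0.02],[0,0,0]]

```text
t: 41.52
ee_pos: [508.5, -304.8, 53.4]
eef_rot: [[0.997, 0.083, 0.001], [0.083, -0.997, -0.007], [0.001, 0.007, -1.0]]
wrist_force: [0.1, 0.0, 0.7]
opening: 0.999
grasp_force: 0.0
```

send_rows:
  targets:
    - [0,[0,0,0],[0,0,0]]
    - [0,[0,0,0],[0,0,0]]
    - [0,[0,0,0],[0,0,0]]
    - [0,[0,0,0],[0,0,0]]
    - [0,[0,0,0],[0,0,0]]

```text
t: 41.93
ee_pos: [511.8, -295.1, 54.7]
eef_rot: [[0.996, 0.094, 0.002], [0.094, -0.996, -0.001], [0.002, 0.001, -1.0]]
wrist_force: [0.2, -0.3, -0.1]
opening: 1.003
grasp_force: 0.0
```

send_rows:
  targets:
    - [0,[-0.001,-0.001,-0.01],[0,0,0]]
    - [0,[0,0,-0.012],[0,0,0]]
    - [0,[0,0,-0.012],[0,0,0]]
    - [0,[0,0,-0.011],[0,0,0]]
    - [0,[0,0,-0.005],[0,0,0]]
    - [0,[0,0,0],[0,0,0]]
    - [0,[0,0,0],[0,0,0]]
    - [0,[0,0,0],[0,0,0]]

```text
t: 42.6
ee_pos: [509.8, -297.4, 3.5]
eef_rot: [[0.996, 0.092, 0.0], [0.092, -0.996, -0.001], [0.0, 0.001, -1.0]]
wrist_force: [0.4, -0.2, -0.4]
opening: 1.002
grasp_force: 0.0
```

send_rows:
  targets:
    - [255,[0,0,0],[0,0,0]]
    - [255,[0,0,0],[0,0,0]]
    - [255,[0,0,0],[0,0,0]]
    - [255,[0,0,0],[0,0,0]]
    - [255,[0,0,0],[0,0,0]]
    - [255,[0,0,0],[0,0,0]]
    - [255,[0,0,0],[0,0,0]]
    - [255,[0,0,0],[0,0,0]]

```text
t: 43.27
ee_pos: [510.0, -297.2, 3.7]
eef_rot: [[0.996, 0.092, 0.001], [0.092, -0.996, -0.001], [0.001, 0.001, -1.0]]
wrist_force: [-0.8, 0.5, 2.5]
opening: 0.721
grasp_force: 30.0
```

send_rows:
  targets:
    - [255,[0,0,0.01],[0,0,0]]
    - [255,[0,0,0.025],[0,0,0]]
    - [255,[0,0,0.03],[0,0,-0.5]]
    - [255,[0,-0.015,0.02],[0,0,-1]]
    - [255,[-0.001,-0.025,0],[0,0,-1]]
    - [255,[-0.001,-0.025,0],[0,0,-1]]
    - [255,[-0.001,-0.025,0],[0,0,-1]]
    - [255,[-0.001,-0.025,0],[0,0,-1]]
    - [255,[-0.001,-0.02,0],[0,0,-0.5]]
    - [255,[-0.001,-0.009,0],[0,0,0]]

```text
t: 44.1
ee_pos: [502.4, -444.8, 89.1]
eef_rot: [[1.0, -0.015, -0.0], [-0.015, -1.0, -0.004], [-0.0, 0.004, -1.0]]
wrist_force: [-0.3, -0.5, -1.0]
opening: 0.72
grasp_force: 30.0
```

send_rows:
  targets:
    - [255,[0,0,-0.005],[0,0,0]]
    - [255,[0,0,-0.01],[0,0,0]]
    - [255,[0,0,-0.01],[0,0,0]]
    - [255,[0,0,-0.01],[0,0,0]]
    - [255,[0,0,-0.005],[0,0,0]]
    - [255,[0,0,0],[0,0,0]]
    - [255,[0,0,0],[0,0,0]]
    - [255,[0,0,0],[0,0,0]]
    - [255,[0,0,0],[0,0,0]]

```text
t: 44.85
ee_pos: [504.1, -441.4, 49.0]
eef_rot: [[1.0, -0.012, 0.001], [-0.012, -1.0, -0.002], [0.001, 0.002, -1.0]]
wrist_force: [0.0, 0.5, -0.9]
opening: 0.719
grasp_force: 30.0
```

send_rows:
  targets:
    - [255,[0,0,-0.005],[0,0,0]]
    - [255,[0,0,-0.004],[0,0,0]]
    - [255,[0,0,0],[0,0,0]]
    - [255,[0,0,0],[0,0,0]]
    - [255,[0,0,0],[0,0,0]]

```text
t: 45.27
ee_pos: [503.7, -441.2, 39.4]
eef_rot: [[1.0, -0.012, 0.0], [-0.012, -1.0, -0.001], [0.0, 0.001, -1.0]]
wrist_force: [0.3, 0.9, -2.5]
opening: 0.716
grasp_force: 30.0
```

send_rows:
  targets:
    - [255,[0,0,-0.001],[0,0,0]]
    - [255,[0,0,-0.001],[0,0,0]]
    - [255,[0,0,0],[0,0,0]]
    - [255,[0,0,0],[0,0,0]]

```text
t: 45.6
ee_pos: [503.9, -441.3, 37.7]
eef_rot: [[1.0, -0.012, 0.001], [-0.012, -1.0, -0.001], [0.001, 0.001, -1.0]]
wrist_force: [-0.8, 0.6, 2.3]
opening: 0.721
grasp_force: 30.0
```

Contact at the expected height. Release, retreat and verify.

send_rows:
  targets:
    - [0,[0,0,0],[0,0,0]]
    - [0,[0,0,0],[0,0,0]]
    - [0,[0,0,0],[0,0,0]]
    - [0,[0,0,0],[0,0,0]]
    - [0,[0,0,0],[0,0,0]]
    - [0,[0,0,0.01],[0,0,0]]
    - [0,[0,0,0.02],[0,0,0]]
    - [0,[0,0,0.03],[0,0,0]]
    - [0,[0,0.02,0.03],[0,0,0]]
    - [0,[0,0.03,0.03],[0,0,0]]

```text
t: 46.43
ee_pos: [502.5, -395.0, 159.2]
eef_rot: [[1.0, -0.017, 0.001], [-0.017, -1.0, -0.005], [0.001, 0.005, -1.0]]
wrist_force: [0.8, 0.9, 1.4]
opening: 0.997
grasp_force: 0.0
```

send_rows:
  targets:
    - [0,[0,0.04,0],[0,0,0]]
    - [0,[0,0.04,0],[0,0,0]]
    - [0,[0,0.04,0],[0,0,0]]
    - [0,[0,0.04,0],[0,0,0]]
    - [0,[0,0.04,0],[0,0,0]]
    - [0,[0,0.04,0],[0,0,0]]
    - [0,[0,0.04,0],[0,0,0]]
    - [0,[0,0.04,0],[0,0,0]]
    - [0,[0,0.03,0],[0,0,0]]
    - [0,[0,0,0],[0,0,0]]

```text
t: 47.27
ee_pos: [503.6, -33.1, 156.7]
eef_rot: [[1.0, -0.001, -0.002], [-0.001, -1.0, 0.005], [-0.002, -0.005, -1.0]]
wrist_force: [-0.6, 0.1, -0.3]
opening: 0.995
grasp_force: 0.0
```

```bash
python3 - <<'E'
from look import *
for k in("top","side"):
    for p in blobs(W[k]>.6,(160,180,420,260) if k=="top" else (180,190,310,350),60): print(k,p.mean(0).round(),rect(k,p,46),len(p))
t,sd=I["top"],I["side"]
a=np.hstack([cv2.resize(t[200:255,345:400],(400,400),interpolation=cv2.INTER_CUBIC),cv2.resize(sd[285:350,235:300],(400,400),interpolation=cv2.INTER_CUBIC)])
b=cv2.resize(np.hstack([sd[80:180,160:260],t[165:265,85:185]]),(400,200))
c=np.zeros((200,800,3),np.uint8);c[:,:400]=b
cv2.imwrite("pics/fin.png",np.vstack([a,c])[:,:,::-1])
E
python3 b.py 46
```

```text
47.2667 [503.6435317  -33.09487605 156.70107754] [[1.0, -0.001, -0.002], [-0.001, -1.0, 0.005], [-0.002, -0.005, -1.0]]
top [371. 221.] (array([ 522.2, -439.4]), array([110.1,  68. ]), -1.0, array([ 520.1, -436.1], dtype=float32)) 831
side [286. 306.] (array([ 548.8, -446.1]), array([108.3,  35.9]), -88.9, array([ 548.8, -443.6], dtype=float32)) 329
side [262. 316.] (array([ 491.8, -456.1]), array([61.5, 56.6]), -89.9, array([ 491.3, -456.8], dtype=float32)) 576
top (array([ 506.7, -439.7,   -2.9]), np.float64(115.0))
(array([ 494.3, -437.1]), array([60.2, 52.8]), -89.2, array([ 494.1, -436.7], dtype=float32))
side (array([ 506.6, -446.7,    4.7]), np.float64(320.4))
```

View pics/fin.png

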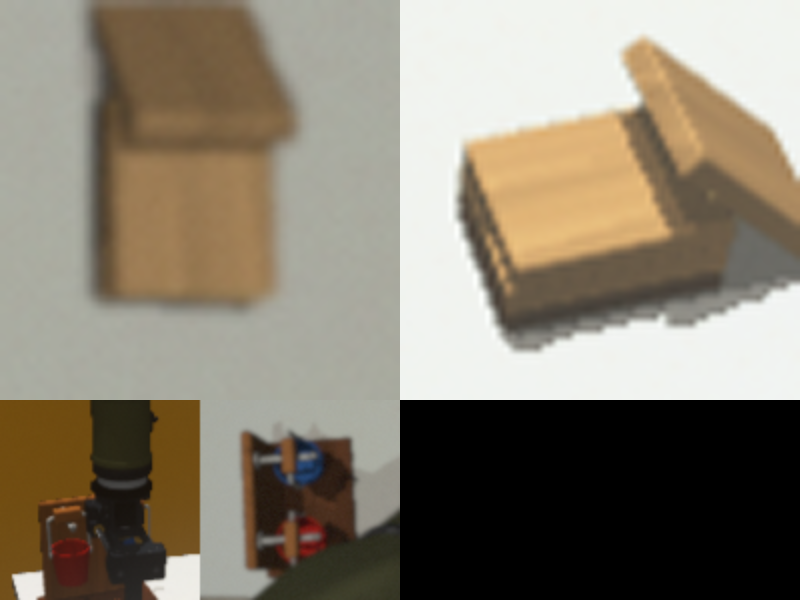

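The pails hang fine, and two boards lie flush on the block. The third has been knocked off and leans against the pile's far side (board blob towards +x). I'll let it settle and measure it by numbers.

send_rows:
  targets:
    - [0,[0,0,0],[0,0,0]]
    - [0,[0,0,0],[0,0,0]]
    - [0,[0,0,0],[0,0,0]]
    - [0,[0,0,0],[0,0,0]]
    - [0,[0,0,0],[0,0,0]]
    - [0,[0,0,0],[0,0,0]]

```text
t: 48.07
ee_pos: [503.8, -41.7, 156.9]
eef_rot: [[1.0, -0.012, 0.0], [-0.012, -1.0, -0.001], [0.0, 0.001, -1.0]]
wrist_force: [0.7, 0.9, 0.6]
opening: 1.003
grasp_force: 0.0
```

```bash
python3 - <<'E'
from look import *
for k in("top","side"):
    for p in blobs(W[k]>.5,(330,150,420,260) if k=="top" else (220,240,360,360),30): print(k,p.min(0),p.max(0),rect(k,p,12),len(p))
k="top";im=I[k];A=W[k]
for row in range(188,246,2): print(row,"".join("%4d"%v for v in im[row,352:392:2,0]))
k="side";print()
for row in range(286,346,3): print(row,"".join("%4d"%v for v in I[k][row,240:324:3,0]))
E
```

```text
48.0667 [503.79957072 -41.73661538 156.87675757] [[1.0, -0.012, 0.0], [-0.012, -1.0, -0.001], [0.0, 0.001, -1.0]]
top [330 155] [348 173] (array([ 686.2, -356.4]), array([52.7, 52.5]), 89.5, array([ 685.6, -353.1], dtype=float32)) 284
top [359 201] [384 241] (array([ 523.8, -448.7]), array([114.6,  72.7]), -1.0, array([ 523. , -446.7], dtype=float32)) 875
side [314 261] [335 285] (array([ 695.5, -326.1]), array([93.8, 52. ]), 67.0, array([ 696.1, -324.8], dtype=float32)) 403
side [271 291] [304 324] (array([ 561.8, -417. ]), array([117.5,  38.2]), -65.3, array([ 563.3, -411.2], dtype=float32)) 356
side [246 303] [279 332] (array([ 501.7, -427.3]), array([77.3, 64.3]), 86.1, array([ 502.1, -424.7], dtype=float32)) 615
188  170 172 169 170 171 170 170 170 170 170 170 170 170 170 170 171 170 171 169 170
190  172 170 171 171 171 170 170 171 171 171 171 169 170 170 169 171 169 170 169 169
192  172 170 172 171 171 171 171 171 171 168 170 170 170 172 170 169 170 171 170 168
194  171 171 170 171 171 170 171 171 170 172 170 170 170 170 171 171 169 168 170 170
196  169 170 169 169 171 170 169 
[... 3732 characters left out ...]
28  241 241 241  88 128 168 135 104 103 104 103 105 106 105 107 109 107 105 107 108 107 107 240 241 241 241 241 241
331  241 240 241  92 169 102 101 101 103 104 105  94  86  75  74  77 106 109 133 145 226 241 241 241 241 241 241 241
334  240 240 241 172  99 100  94  86  77  73  72  86  99 132 130 145 144 226 238 241 241 241 241 241 241 241 241 241
337  241 240 241 241  77  73  80  96 125 132 144 226 225 145 144 238 240 241 241 241 241 241 241 241 241 241 241 241
340  241 241 241 241 169 142 144 226 241 241 241 241 241 241 241 241 241 241 241 241 241 241 241 241 241 241 241 241
343  241 241 241 241 241 240 241 241 241 241 241 241 241 241 241 241 241 241 241 241 241 241 241 241 241 241 241 241
```

The board leans stably on the pile's far edge. I'll fit its pose with a tilted box.

```bash
cat > lean.py <<'E'
from h import *
from scipy.spatial.transform import Rotation as Ro
I={"top":np.load("t.npy"),"side":np.load("s.npy")}
def alpha(c):
    im=I[c].astype(float);q=(im[...,0]-im[...,2])/im[...,0].clip(1)
    lo,hi=(.06,.40) if c=="top" else (.02,.42)
    return np.clip((q-lo)/(hi-lo),0,1)
A={c:alpha(c) for c in I}
R={"top":(345,185,395,252),"side":(232,280,325,350)}
def lb(v): # x,y of centre, zc, tilt about y, yaw, roll
    P=np.array([[a,b,c] for a in(-40,40) for b in(-32,32) for c in(-6,6)],float)
    return Ro.from_euler("ZYX",[v[4],v[3],v[5]],degrees=True).apply(P)+v[:3]
pile=box((505,-441),-.7,0,34)
def im(c,v):
    m=np.zeros((384*4,512*4),np.uint8)
    for X in(pile,lb(v)):
        P=np.array([proj(c,x) for x in X],np.float32)
        cv2.fillConvexPoly(m,np.round((cv2.convexHull(P)*4+1.5)*16).astype(np.int32),1,shift=4)
    return cv2.GaussianBlur(cv2.resize(m.astype(np.float32),(512,384),interpolation=cv2.INTER_AREA),(0,0),.7)
def cost(v): return sum(((im(c,v)-A[c])[b:e,a:d]**2).sum() for c,(a,b,d,e) in R.items())
best=None
for th in(25,40,55):
    v0=np.array([552,-441,32,th,0,0.]);q=minimize(cost,v0,method="Nelder-Mead",options=dict(initial_simplex=[v0]+[v0+8*e for e in np.eye(6)],xatol=.2,fatol=.1,maxiter=500))
    print(th,q.x.round(1),round(q.fun,1))
    if best is None or q.fun<best.fun: best=q
print(lb(best.x).round().tolist())
E
python3 lean.py
```

```text
25 [ 555.4 -440.2   32.8   48.9   -7.6   -8.8] 211.2
40 [ 555.7 -439.9   32.2   49.8   -3.1   -4.7] 210.8
55 [ 555.3 -440.2   32.5   50.     3.     0.8] 215.7
[[526.0, -471.0, 61.0], [535.0, -470.0, 68.0], [525.0, -407.0, 57.0], [534.0, -406.0, 65.0], [577.0, -473.0, -1.0], [586.0, -473.0, 7.0], [577.0, -410.0, -4.0], [586.0, -409.0, 4.0]]
```

send_rows:
  targets:
    - [0,[0.006,-0.035,0],[0,0,0]]
    - [0,[0.006,-0.04,0],[0,0,0]]
    - [0,[0.006,-0.04,0],[0,0,0]]
    - [0,[0.006,-0.04,0],[0,0,0]]
    - [0,[0.006,-0.04,0],[0,0,0]]
    - [0,[0.006,-0.04,0],[0,0,0]]
    - [0,[0.006,-0.04,0],[0,0,0]]
    - [0,[0.006,-0.04,0],[0,0,0]]
    - [0,[0.005,-0.04,0],[0,0,0]]
    - [0,[0.003,-0.04,0],[0,0,0]]

```text
t: 49.2
ee_pos: [557.8, -437.9, 156.1]
eef_rot: [[1.0, -0.014, -0.002], [-0.014, -1.0, 0.001], [-0.002, -0.001, -1.0]]
wrist_force: [1.0, -0.9, -0.2]
opening: 1.007
grasp_force: 0.0
```

send_rows:
  targets:
    - [0,[0,0,-0.01],[0,0,0]]
    - [0,[0,0,-0.01],[0,0,0]]
    - [0,[0,0,-0.01],[0,0,0]]
    - [0,[0,0,-0.01],[0,0,0]]
    - [0,[0,0,0],[0,0,0]]
    - [0,[0,0,0],[0,0,0]]
    - [0,[0,0,0],[0,0,0]]
    - [0,[0,0,0],[0,0,0]]

```text
t: 49.87
ee_pos: [560.5, -436.5, 117.7]
eef_rot: [[1.0, -0.011, 0.001], [-0.011, -1.0, -0.002], [0.001, 0.002, -1.0]]
wrist_force: [-0.1, -0.2, -0.4]
opening: 1.0
grasp_force: 0.0
```

send_rows:
  targets:
    - [0,[0,-0.004,-0.01],[0,0,0]]
    - [0,[0,0,-0.015],[0,0,0]]
    - [0,[0,0,-0.015],[0,0,0]]
    - [0,[0,0,-0.015],[0,0,0]]
    - [0,[0,0,-0.015],[0,0,0]]
    - [0,[0,0,-0.014],[0,0,0]]
    - [0,[0,0,-0.012],[0,0,0]]
    - [0,[0,0,-0.007],[0,0,0]]
    - [0,[0,0,0],[0,0,0]]
    - [0,[0,0,0],[0,0,0]]

```text
t: 50.7
ee_pos: [559.8, -440.8, 13.6]
eef_rot: [[1.0, -0.012, 0.0], [-0.012, -1.0, -0.001], [0.0, 0.001, -1.0]]
wrist_force: [-0.3, 0.0, -0.4]
opening: 1.001
grasp_force: 0.0
```

send_rows:
  targets:
    - [255,[0,0,0],[0,0,0]]
    - [255,[0,0,0],[0,0,0]]
    - [255,[0,0,0],[0,0,0]]
    - [255,[0,0,0],[0,0,0]]
    - [255,[0,0,0],[0,0,0]]
    - [255,[0,0,0],[0,0,0]]
    - [255,[0,0,0],[0,0,0]]
    - [255,[0,0,0],[0,0,0]]

```text
t: 51.37
ee_pos: [560.2, -441.0, 14.5]
eef_rot: [[1.0, -0.012, 0.001], [-0.012, -1.0, -0.002], [0.001, 0.002, -1.0]]
wrist_force: [0.9, -0.0, 5.1]
opening: 0.718
grasp_force: 29.9
```

Held (0.718 of the opening is about 64 mm). Lift straight up and away, then lean back.

send_rows:
  targets:
    - [255,[0.001,0,0.008],[0,0,0]]
    - [255,[0.001,0,0.012],[0,0,0]]
    - [255,[0,0,0.02],[0,0,0]]
    - [255,[0,0,0.025],[0,0,0]]
    - [255,[0,0,0.025],[0,0,0]]
    - [255,[0,0,0.025],[0,0,0]]
    - [255,[0,0.02,0.02],[0,0,0]]
    - [255,[-0.005,0.025,0],[0,-2,0]]
    - [255,[-0.005,0.025,0],[0,-2.5,0]]
    - [255,[-0.005,0.025,0],[0,-2.5,0]]

```text
t: 52.2
ee_pos: [546.9, -344.6, 150.1]
eef_rot: [[0.992, -0.012, 0.125], [-0.012, -1.0, -0.002], [0.125, 0.001, -0.992]]
wrist_force: [1.0, 0.8, -1.3]
opening: 0.723
grasp_force: 30.0
```

send_rows:
  targets:
    - [255,[-0.005,0.025,0],[0,-2.5,0]]
    - [255,[-0.005,0.02,0],[0,-2.5,0]]
    - [255,[-0.005,0.01,0],[0,-2.5,0]]
    - [255,[-0.005,0,0],[0,-2.5,0]]
    - [255,[-0.005,0,0],[0,-2.5,0]]
    - [255,[-0.005,0,0],[0,-2.5,0]]
    - [255,[0,0,0],[0,-2,0]]
    - [255,[0,0,0],[0,0,0]]
    - [255,[0,0,0],[0,0,0]]
    - [255,[0,0,0],[0,0,0]]

```text
t: 53.03
ee_pos: [519.8, -294.3, 153.6]
eef_rot: [[0.916, -0.011, 0.4], [-0.013, -1.0, 0.003], [0.4, -0.008, -0.916]]
wrist_force: [-0.6, 0.3, -1.0]
opening: 0.724
grasp_force: 30.0
```

```bash
python3 - <<'E'
from h import *
s=r.state();print(s["ee_pos"],s["qpos"].round(1),s["opening"],s["eef_rot"].round(3).tolist())
E
```

```text
[ 519.79967439 -294.25667274  153.60056348] [ 41.4  40.9 -15.5 118.5 -57.3   2.5  -2.5] 0.7235133710836689 [[0.916, -0.011, 0.4], [-0.013, -1.0, 0.003], [0.4, -0.008, -0.916]]
```

send_rows:
  targets:
    - [255,[0.01,0,0],[0,2,0]]
    - [255,[0.01,0,0],[0,2,0]]
    - [255,[0.01,0,-0.01],[0,2,0]]
    - [255,[0,0,-0.015],[0,2,0]]
    - [255,[0,0,-0.015],[0,2,0]]
    - [255,[0,0,-0.015],[0,1.5,0]]
    - [255,[0,0,-0.015],[0,0,0]]
    - [255,[0,0,-0.01],[0,0,0]]
    - [255,[0,0,0],[0,0,0]]
    - [255,[0,0,0],[0,0,0]]

```text
t: 53.87
ee_pos: [549.9, -292.7, 73.1]
eef_rot: [[0.978, -0.01, 0.209], [-0.011, -1.0, 0.004], [0.209, -0.007, -0.978]]
wrist_force: [-0.4, 0.0, 0.1]
opening: 0.722
grasp_force: 30.0
```

```bash
python3 - <<'E'
from h import *
s=r.state();print(s["ee_pos"],s["qpos"].round(1),s["wrist_force"].round(1),s["eef_rot"].round(3).tolist())
E
```

```text
[ 549.92841525 -292.7424499    73.14452968] [ 20.6  50.6  10.6 107.9 -51.8  17.6 -14.8] [-0.4  0.   0.1] [[0.978, -0.01, 0.209], [-0.011, -1.0, 0.004], [0.209, -0.007, -0.978]]
```

send_rows:
  targets:
    - [255,[0,0,-0.015],[0,0,0]]
    - [255,[0,0,-0.015],[0,0,0]]
    - [255,[0,0,-0.01],[0,0,0]]
    - [255,[0,0,-0.008],[0,0,0]]
    - [255,[0,0,-0.006],[0,0,0]]
    - [255,[0,0,0],[0,0,0]]
    - [255,[0,0,0],[0,0,0]]
    - [255,[0,0,0],[0,0,0]]

```text
t: 54.53
ee_pos: [549.7, -293.9, 19.9]
eef_rot: [[0.978, -0.011, 0.21], [-0.012, -1.0, 0.004], [0.21, -0.006, -0.978]]
wrist_force: [0.2, 0.2, -1.5]
opening: 0.723
grasp_force: 30.0
```

send_rows:
  targets:
    - [255,[0,0,-0.003],[0,0,0]]
    - [255,[0,0,-0.003],[0,0,0]]
    - [255,[0,0,0],[0,0,0]]
    - [255,[0,0,0],[0,0,0]]

```text
t: 54.87
ee_pos: [549.1, -293.6, 13.1]
eef_rot: [[0.978, -0.011, 0.209], [-0.013, -1.0, 0.005], [0.209, -0.007, -0.978]]
wrist_force: [-0.6, -0.1, -1.3]
opening: 0.72
grasp_force: 30.0
```

send_rows:
  targets:
    - [255,[0,0,-0.002],[0,0,0]]
    - [255,[0,0,-0.002],[0,0,0]]
    - [255,[0,0,-0.002],[0,0,0]]
    - [255,[0,0,0],[0,0,0]]
    - [255,[0,0,0],[0,0,0]]

```text
t: 55.28
ee_pos: [548.4, -293.6, 8.3]
eef_rot: [[0.978, -0.011, 0.209], [-0.012, -1.0, 0.005], [0.209, -0.008, -0.978]]
wrist_force: [-5.0, 1.3, 11.8]
opening: 0.726
grasp_force: 30.0
```

send_rows:
  targets:
    - [0,[0,0,0],[0,0,0]]
    - [0,[0,0,0],[0,0,0]]
    - [0,[0,0,0],[0,0,0]]
    - [0,[0,0,0],[0,0,0]]
    - [0,[0,0,0],[0,0,0]]
    - [0,[0,0,0],[0,0,0]]
    - [0,[0,0,0.01],[0,0,0]]
    - [0,[0,0,0.02],[0,2,0]]
    - [0,[-0.005,0,0.03],[0,2.5,0]]
    - [0,[-0.005,0,0.03],[0,2.5,0]]

```text
t: 56.12
ee_pos: [538.6, -293.0, 98.9]
eef_rot: [[0.996, -0.013, 0.085], [-0.013, -1.0, 0.005], [0.085, -0.007, -0.996]]
wrist_force: [0.8, 0.2, -0.8]
opening: 0.998
grasp_force: 0.0
```

send_rows:
  targets:
    - [0,[-0.005,0.02,0.03],[0,2.5,0]]
    - [0,[-0.005,0.03,0],[0,2.5,0]]
    - [0,[-0.005,0.04,0],[0,0,0]]
    - [0,[-0.005,0.04,0],[0,0,0]]
    - [0,[-0.005,0.04,0],[0,0,0]]
    - [0,[0,0.04,0],[0,0,0]]
    - [0,[0,0.04,0],[0,0,0]]
    - [0,[0,0.03,0],[0,0,0]]
    - [0,[0,0,0],[0,0,0]]
    - [0,[0,0,0],[0,0,0]]

```text
t: 56.95
ee_pos: [514.4, -11.1, 127.7]
eef_rot: [[1.0, -0.008, 0.002], [-0.008, -1.0, 0.006], [0.002, -0.006, -1.0]]
wrist_force: [-0.4, -0.6, 0.3]
opening: 1.005
grasp_force: 0.0
```

```bash
python3 - <<'E'
from look import *
RS={"top":(285,180,345,255),"side":(215,240,300,308)}
for k in("top","side"):
    for p in blobs(W[k]>.5,(160,180,420,260) if k=="top" else (180,190,310,350),60): print(k,p.mean(0).round(),rect(k,p,12),len(p))
p=max(blobs(W["top"]>.5,RS["top"],60),key=len);q=rect("top",p,12)
for k in("top","side"): print(k,fitn(W,{k:RS[k]},[*q[0],q[2]],[(0,12)]))
E
python3 b.py 34
```

```text
56.95 [514.3627665  -11.06275892 127.67677176] [[1.0, -0.008, 0.002], [-0.008, -1.0, 0.006], [0.002, -0.006, -1.0]]
top [317. 218.] (array([ 530.3, -292.8]), array([77.3, 60.5]), -0.2, array([ 529.3, -292.6], dtype=float32)) 595
top [371. 227.] (array([ 506.7, -446.8]), array([80.3, 63.7]), -1.0, array([ 506.8, -446. ], dtype=float32)) 627
side [257. 277.] (array([ 529.3, -297.8]), array([78.8, 64.5]), -0.1, array([ 529.2, -298.7], dtype=float32)) 569
side [266. 315.] (array([ 510.8, -426.9]), array([86.3, 73. ]), 0.4, array([ 512.5, -424.8], dtype=float32)) 825
top (array([ 5.303e+02, -2.938e+02, -1.000e-01]), np.float64(15.1))
side (array([ 531.2, -293.7,   -1. ]), np.float64(177.8))
top (array([ 506.6, -442.4,    0.8]), np.float64(30.2))
(array([ 506.2, -440.6]), array([75.9, 60.6]), 0.8, array([ 505.7, -440.5], dtype=float32))
side (array([ 507.5, -439. ,   -2.3]), np.float64(121.1))
```

The board lies flat at (530, −293.5) and the pile is unmoved. Pick it up again.

send_rows:
  targets:
    - [0,[0.002,-0.02,0],[0,0,0]]
    - [0,[0.002,-0.03,0],[0,0,0]]
    - [0,[0.002,-0.035,0],[0,0,0]]
    - [0,[0.002,-0.035,0],[0,0,0]]
    - [0,[0.002,-0.035,0],[0,0,0]]
    - [0,[0.002,-0.035,-0.01],[0,0,0]]
    - [0,[0.002,-0.035,-0.015],[0,0,0]]
    - [0,[0.001,-0.03,-0.015],[0,0,0]]
    - [0,[0,-0.02,-0.015],[0,0,0]]
    - [0,[0,-0.008,-0.015],[0,0,0]]

```text
t: 58.08
ee_pos: [527.8, -302.7, 56.9]
eef_rot: [[1.0, -0.019, 0.002], [-0.019, -1.0, 0.0], [0.002, -0.0, -1.0]]
wrist_force: [-0.7, 1.2, 0.5]
opening: 0.995
grasp_force: 0.0
```

send_rows:
  targets:
    - [0,[0,0,0],[0,0,0]]
    - [0,[0,0,0],[0,0,0]]
    - [0,[0,0,0],[0,0,0]]
    - [0,[0,0,0],[0,0,0]]
    - [0,[0,0,0],[0,0,0]]

```text
t: 58.5
ee_pos: [530.2, -295.1, 58.1]
eef_rot: [[1.0, -0.01, 0.003], [-0.01, -1.0, 0.005], [0.003, -0.005, -1.0]]
wrist_force: [-0.2, 0.3, -0.7]
opening: 1.0
grasp_force: 0.0
```

send_rows:
  targets:
    - [0,[0,0.001,-0.01],[-0.3,0,0.3]]
    - [0,[0,0,-0.012],[0,0,0]]
    - [0,[0,0,-0.012],[0,0,0]]
    - [0,[0,0,-0.012],[0,0,0]]
    - [0,[0,0,-0.008],[0,0,0]]
    - [0,[0,0,0],[0,0,0]]
    - [0,[0,0,0],[0,0,0]]
    - [0,[0,0,0],[0,0,0]]

```text
t: 59.17
ee_pos: [529.0, -295.8, 2.7]
eef_rot: [[1.0, -0.007, 0.001], [-0.007, -1.0, -0.001], [0.001, 0.001, -1.0]]
wrist_force: [-0.2, -0.4, -0.4]
opening: 0.997
grasp_force: 0.0
```

send_rows:
  targets:
    - [255,[0,0,0],[0,0,0]]
    - [255,[0,0,0],[0,0,0]]
    - [255,[0,0,0],[0,0,0]]
    - [255,[0,0,0],[0,0,0]]
    - [255,[0,0,0],[0,0,0]]
    - [255,[0,0,0],[0,0,0]]
    - [255,[0,0,0],[0,0,0]]
    - [255,[0,0,0],[0,0,0]]

```text
t: 59.83
ee_pos: [529.3, -295.5, 3.3]
eef_rot: [[1.0, -0.007, 0.002], [-0.007, -1.0, -0.0], [0.002, 0.0, -1.0]]
wrist_force: [-0.6, 0.6, 1.0]
opening: 0.717
grasp_force: 30.0
```

send_rows:
  targets:
    - [255,[0,0,0.01],[0,0,0]]
    - [255,[0,0,0.025],[0,0,0]]
    - [255,[-0.003,0,0.03],[0,0,0]]
    - [255,[-0.003,-0.015,0.02],[0,0,0]]
    - [255,[-0.004,-0.025,0],[0,0,0]]
    - [255,[-0.004,-0.025,0],[0,0,0]]
    - [255,[-0.004,-0.025,0],[0,0,0]]
    - [255,[-0.004,-0.025,0],[0,0,0]]
    - [255,[-0.003,-0.02,0],[0,0,0]]
    - [255,[-0.001,-0.01,0],[0,0,0]]

```text
t: 60.67
ee_pos: [501.3, -444.5, 89.2]
eef_rot: [[1.0, -0.011, 0.001], [-0.011, -1.0, -0.004], [0.001, 0.004, -1.0]]
wrist_force: [0.5, -1.2, -0.3]
opening: 0.719
grasp_force: 30.0
```

send_rows:
  targets:
    - [255,[0,0,-0.005],[0,0,0]]
    - [255,[0,0,-0.01],[0,0,0]]
    - [255,[0,0,-0.01],[0,0,0]]
    - [255,[0,0,-0.01],[0,0,0]]
    - [255,[0,0,-0.005],[0,0,0]]
    - [255,[0,0,0],[0,0,0]]
    - [255,[0,0,0],[0,0,0]]
    - [255,[0,0,0],[0,0,0]]
    - [255,[0,0,0],[0,0,0]]

```text
t: 61.42
ee_pos: [503.5, -441.0, 48.8]
eef_rot: [[1.0, -0.007, 0.002], [-0.007, -1.0, -0.001], [0.002, 0.001, -1.0]]
wrist_force: [0.5, 0.6, -0.7]
opening: 0.723
grasp_force: 30.0
```

send_rows:
  targets:
    - [255,[0,0,-0.005],[0,0,0]]
    - [255,[0,0,-0.005],[0,0,0]]
    - [255,[0,0,0],[0,0,0]]
    - [255,[0,0,0],[0,0,0]]
    - [255,[0,0,0],[0,0,0]]

```text
t: 61.83
ee_pos: [503.1, -440.5, 38.1]
eef_rot: [[1.0, -0.007, 0.001], [-0.007, -1.0, -0.0], [0.001, 0.0, -1.0]]
wrist_force: [-0.1, -0.6, -0.7]
opening: 0.721
grasp_force: 30.0
```

send_rows:
  targets:
    - [255,[0,0,-0.001],[0,0,0]]
    - [255,[0,0,0],[0,0,0]]
    - [255,[0,0,0],[0,0,0]]
    - [255,[0,0,0],[0,0,0]]

```text
t: 62.17
ee_pos: [503.3, -440.8, 37.4]
eef_rot: [[1.0, -0.007, 0.002], [-0.007, -1.0, -0.001], [0.002, 0.001, -1.0]]
wrist_force: [-0.1, 0.3, 0.6]
opening: 0.725
grasp_force: 30.0
```

send_rows:
  targets:
    - [255,[0,0,-0.0005],[0,0,0]]
    - [0,[0,0,0],[0,0,0]]
    - [0,[0,0,0],[0,0,0]]
    - [0,[0,0,0],[0,0,0]]
    - [0,[0,0,0],[0,0,0]]
    - [0,[0,0,0],[0,0,0]]
    - [0,[0,0,0],[0,0,0]]
    - [0,[0,0,0.01],[0,0,0]]
    - [0,[0,0,0.02],[0,0,0]]
    - [0,[0,0,0.03],[0,0,0]]

```text
t: 63.0
ee_pos: [502.1, -439.2, 95.6]
eef_rot: [[1.0, -0.007, -0.002], [-0.007, -1.0, 0.003], [-0.002, -0.003, -1.0]]
wrist_force: [0.4, -0.7, -0.1]
opening: 1.001
grasp_force: 0.0
```

send_rows:
  targets:
    - [0,[0,0,0.03],[0,0,0]]
    - [0,[0,0.03,0.03],[0,0,0]]
    - [0,[0,0.04,0],[0,0,0]]
    - [0,[0,0.04,0],[0,0,0]]
    - [0,[0,0.04,0],[0,0,0]]
    - [0,[0,0.04,0],[0,0,0]]
    - [0,[0,0.04,0],[0,0,0]]
    - [0,[0,0.04,0],[0,0,0]]
    - [0,[0,0.04,0],[0,0,0]]
    - [0,[0,0.03,0],[0,0,0]]

```text
t: 63.83
ee_pos: [503.1, -97.3, 156.7]
eef_rot: [[1.0, -0.005, 0.002], [-0.005, -1.0, 0.002], [0.002, -0.002, -1.0]]
wrist_force: [0.5, 0.6, -0.6]
opening: 1.001
grasp_force: 0.0
```

send_rows:
  targets:
    - [0,[0,0,0],[0,0,0]]
    - [0,[0,0,0],[0,0,0]]
    - [0,[0,0,0],[0,0,0]]
    - [0,[0,0,0],[0,0,0]]
    - [0,[0,0,0],[0,0,0]]

```text
t: 64.25
ee_pos: [503.3, -103.1, 156.6]
eef_rot: [[1.0, -0.01, 0.002], [-0.01, -1.0, -0.002], [0.002, 0.002, -1.0]]
wrist_force: [-0.2, 0.4, -0.1]
opening: 1.0
grasp_force: 0.0
```

```bash
python3 - <<'E'
from look import *
for k in("top","side"):
    for p in blobs(W[k]>.5,(160,180,420,260) if k=="top" else (180,190,310,350),60): print(k,p.min(0),p.max(0),rect(k,p,46),len(p))
for k,n in(("top","pail_red"),("top","pail_blue"),("side","pail_red"),("side","pail_blue"),("top","honey_jar"),("top","lemon")):
    d=r.outline_of(k,n)
    if d: print(k,n,round(d[0]["score"],2),d[0]["pixel"])
E
python3 b.py 46
```

```text
64.25 [ 503.26037214 -103.08878779  156.58106072] [[1.0, -0.01, 0.002], [-0.01, -1.0, -0.002], [0.002, 0.002, -1.0]]
top [361 213] [383 241] (array([ 504.1, -439.1]), array([79.4, 62.3]), -1.0, array([ 503.9, -438.7], dtype=float32)) 658
side [244 297] [287 324] (array([ 503. , -444.2]), array([78.8, 64.1]), -0.4, array([ 502.7, -445.1], dtype=float32)) 812
top pail_red 0.93 [134.5, 236.8]
top pail_blue 0.89 [133.6, 192.6]
side pail_red 0.59 [194.3, 153.3]
side pail_blue 0.73 [269.3, 327.2]
top honey_jar 0.78 [205.8, 165.7]
top lemon 0.72 [334.1, 167.4]
top (array([ 504.9, -441.8,    0.9]), np.float64(29.3))
(array([ 504.1, -440.5]), array([79.1, 59.5]), -1.0, array([ 504. , -440.2], dtype=float32))
side (array([ 504.7, -437.3,   -1.6]), np.float64(89.6))
```

```bash
python3 -c "
from bench import r
print(r.close_job())"
```

```text
the job is handed in; nothing more can be done
None
```

The job is handed in: the blue pail hangs on the far hook, the red on the near one, and all three boards are piled on the walnut block, flush to about 2 mm by camera; one board came off the pile after its first placing and was picked up and re-placed.

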